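# Open the disc pot and ready the forceps at their mark

## Task

Get ready to take a filter disc: first twist the blue cap of the disc pot anticlockwise as far as it goes, so that its window stands over the pot's port, then pick up the sprung forceps from their rest. Carry them level until their tips are just above the port (about 20 mm), squeezed so that the pointer stands in the green band (tips 10 mm apart), and finish there, still holding that gap steady in the air. Leave the cap open and do not disturb the other things on the bench.

Things in the scene. Friction and masses are not known exactly. Their poses are not given: they have to be found in the camera images.
- pot: round white disc pot, fixed to the bench, 86 mm across (its black foot 104 mm), 58 mm high with its cap on. Origin: centre of its underside. Its fixed black inner deck has one port (20 mm square, white discs to be seen in it) whose centre lies 27 mm from the axis towards the pot's -x (a green label on the wall marks that side)
- port (a point): centre of the port, at the height of the cap's upper face (58 mm above the bench); fixed to the pot
- cap (a joint): turn of the blue cap about the pot's upright axis, rad: 0 shut, grows anticlockwise seen from above, stop at 1.4 = fully open (the window exactly over the port). Captive: it only turns, does not lift; stays where it is left; takes about 0.06 N m to turn
- cap_bar (a point): top centre of the white grip bar on the cap, on the pot's axis, 85 mm above the bench; turns with the cap. The bar is 46 mm long along this frame's y, 12 mm thick along its x, and stands 27 mm above the cap's face
- cap_window (a point): centre of the 20 mm square window in the cap's upper face, 27 mm from the axis towards cap_bar's -x; turns with the cap
- rest: yellow forceps rest, fixed to the bench: base 150 by 60 mm, 6 mm thick, with two crosswise walls 60 mm wide and 10 mm thick, centred 62 mm behind and 47 mm ahead of the origin along x, tops 30 mm above the bench. Origin: on the bench, under the thumb plates of the forceps. x points to where the tips of the resting forceps point
- forceps: sprung steel forceps, 160 mm long, 12 mm high, about 52 g, lying level across the two walls of the rest, arms side by side. Origin: midway between the two black thumb plates, at the underside; x points to the tips, y to the left arm, z up. The arms pivot 80 mm behind the origin; the tips are 60 mm ahead of it; balance point about 25 mm behind it
- plates (a point): midway between the two black thumb plates, the place to squeeze, 6 mm above the forceps' underside. Plates 26 mm long, 12 mm high; 31 mm over their outer faces when relaxed, 22 mm when the tips are 10 mm apart. The spring yields from about 4 N and takes about 7 N at the mark
- tongue (a point): marking tongue fixed to the right arm 38 mm ahead of the thumb plates, reaching across just above the left arm: white (too wide), green band (right), red (too tight). A black pointer on the left arm, just ahead of the tongue, reads it. This point: centre of the green band
- forceps_left (a joint): closing angle of the left arm, rad: 0 relaxed (tips 26 mm apart), 0.057 at the mark (tips 10 mm apart), 0.083 stop (tips 3 mm apart); tip gap in mm = 26 - 280 times this. The right arm always moves by the same amount
- tip_left (a point): inner face of the left (+y) tip
- tip_right (a point): inner face of the right (-y) tip
- tip_mid (a point): point midway between the tips, 60 mm ahead of the forceps' origin and 4 mm above its underside
- petri: closed clear petri dish, 60 mm across, 14 mm high, lying flat. Bystander; origin: centre of its underside
- tube: clear 50 ml sample tube standing on its own, 28 mm across, 89 mm high, with a 34 mm blue cap. Bystander; origin: centre of its underside
- marker: orange marker pen with a black cap, 120 mm long, 13 mm thick, lying on the bench. Bystander; origin: centre of its underside
- beaker: empty glass beaker, 68 mm across, 85 mm high. Bystander; origin: centre of its underside
- tape: black tape dispenser 150 by 55 mm, 71 mm high. Bystander; origin: centre of its underside
Not all that is in view belongs to the job. There is more than one size of the forceps; the job needs the larger. Several things look just like the rest: the one meant starts farthest from the robot's base.

How it is judged:
By the outcome, as a careful person would: the job done as asked, in the order asked, and still so for the second after the job is handed in, while the arm keeps its last pose, push and grip.
It also fails if it takes over 54 s, if anything falls off the work surface, if the arm or the gripper's body presses on something with over 40 N, if the wrist force passes 120 N, or if a joint passes its speed limit or range.

## Robot

A 6-joint arm with a two-finger parallel gripper is mounted at the origin on the work surface. World frame = base frame: x ahead of the robot, y to its left, z up, the work surface at z = 0. Lengths are in mm, angles in rad, forces in N, time in s.
With the tool pointing down it reaches from about 350 to 975 mm from the base axis. Payload 7.1 kg.
Tool frame: the origin (TCP) lies between the finger pads; the fingertips stand 8 mm ahead of it and the grasp point (between the pads) lies 11 mm behind it; x points along the fingers, y is the direction in which the jaws open and shut, and the axes are right-handed (so a half turn about x gives the same grasp; the last joint's range is limited). The gripper opens to 88 mm and grips with 3 to 60 N. Pads are 20 mm wide; open, the fingers measure 115 mm over their backs; the gripper's body (75 mm by 178 mm) begins 61 mm behind the grasp point.
Start: joints at [1.33, 0.423, 1.63, -0, 1.089, -0.019], TCP at [137.46, 609.68, 230.675] pointing down, gripper open.
Joint ranges: [-3, 3], [-0.9, 2.11], [0.09, 2.58], [-1.31, 4.45], [0.11, 2.69], [-2.54, 2.54]. Speed limits (rad/s): [2.39, 2.39, 3.01, 3.14, 3.14, 3.14].

## Interface

Orientations are given as a rotation vector (axis times angle).
In Python, from workcell import ctrl gives the robot as it stands.
- The arm moves only by the tool apply_moves, never from a script. Its argument "increments" is a list of rows, each an object with "gripper": the opening in per cent of the stroke, from 0 (shut) to 100 (fully open); "delta_pos": the shift along the tool's x, y, z in cm, a list of three; "dr": the turn, a rotation vector about the tool's x, y, z in rad, a list of three. In form: [{"gripper": gripper, "delta_pos": [dx, dy, dz], "dr": [ax, ay, az]}, ...]. A call has exactly 5 rows; each row shifts and turns the commanded pose from where the row before left it, along the tool's axes as they then stand; what a row does not reach is not made up. A row lasts 1/12 s, in which the tool goes at most 41.7 mm and 7.16 degrees, less where a joint would pass 70% of its speed; a pose out of reach is approached as far as the arm can. A call with a gripper value outside its range is refused whole. The fingers move at their own pace and stop on an object; the grip force is fixed at half the most. Time passes only in rows, so rows that do not move let the fingers close, or fill a call up. It gives the time, the measured TCP pose, the force and the opening at its end, in the units of the state.
- ctrl.get_obs(): the state, without advancing time (a new reading comes with each control period).
- ctrl.get_image(name): name is "scene" or "top" or "wrist"; returns a dict with "img" (400x640x3 uint8, red, green, blue), "range_z" (400x640 float32, mm along the optical axis (not along the pixel's ray), 0 where there is no reading), "mtx" (3x3 intrinsics, pixels), "rvec" (rotation vector, rad) and "tvec" (3), from world to camera coordinates, as OpenCV has them. Camera axes: x right, y down, z forward; pixel columns grow to the right and rows downward; lengths in mm; the calibration is good to about 2 mm. A picture is of the moment at which its call begins.
- ctrl.close_job(): hands the job in, once; it reports no verdict.
The state is a dict: "t": time; "qpos": joint angles; "qvel": joint speeds; "joint_torque": joint torques, N m; "ee_pos": TCP position; "orientation": TCP orientation; "ft_force": force on the tool from outside, world axes, zero at the start; "moment": the same for the moment, N m; "width": finger opening in mm.
Only numpy, scipy, OpenCV 4.12 (cv2) and the standard library are available. Lean on these libraries where they do the work, as an engineer would, in place of code of your own. Each camera call takes 0.05 s, during which the arm holds its last target. There are 200 camera calls.

## Working session

There is one attempt and no reset: what is moved stays moved. The work goes in short steps, Python scripts to look and compute and a tool call to move; the robot and the scene stay as the last step left them, time stands still between calls to the robot, and variables do not carry over. Pictures are saved under pics/ and viewed, about 8 in all and at most 12, crops included, and the job is handed in when it is done.

Besides the shell and the picture viewer there is one more tool, called as name(argument=value, ...) on one line, values as JSON. apply_moves: Moves the arm, as the interface text tells. Its arguments: {"type":"object","properties":{"increments":{"type":"array","items":{"type":"object","properties":{"gripper":{"type":"number"},"delta_pos":{"type":"array","items":{"type":"number"}},"dr":{"type":"array","items":{"type":"number"}}}}}},"required":["increments"]}

```bash
mkdir -p pics; cat > h.py <<'E'
import numpy as np, cv2
from scipy.spatial.transform import Rotation as R
from workcell import ctrl
def cam(n):
    d=ctrl.get_image(n); d['Rm']=cv2.Rodrigues(np.array(d['rvec'],float))[0]; d['t']=np.array(d['tvec'],float).ravel(); return d
def ray(d,uv,z):
    k=np.linalg.inv(d['mtx']); p=np.c_[np.atleast_2d(uv).astype(float),np.ones(len(np.atleast_2d(uv)))]
    r=(k@p.T).T@d['Rm']; c=-d['Rm'].T@d['t']; return c+r*((z-c[2])/r[:,2])[:,None]
def cloud(d):
    h,w=d['range_z'].shape; v,u=np.mgrid[:h,:w]; z=d['range_z'].astype(float)
    k=np.linalg.inv(d['mtx']); p=np.stack([u,v,np.ones_like(u)],-1)@k.T*z[...,None]
    return (p-d['t'])@d['Rm']
def proj(d,P):
    return cv2.projectPoints(np.array(P,float).reshape(-1,3),np.array(d['rvec'],float),d['t'],d['mtx'],None)[0].reshape(-1,2)
def save(n,im,s=1,it=cv2.INTER_CUBIC): cv2.imwrite(n,cv2.resize(im[...,::-1],None,fx=s,fy=s,interpolation=it))
E
python3 - <<'E'
from h import *
for n in('scene','top','wrist'):
    d=cam(n); np.savez('%s0.npz'%n,**d); print(n,d['mtx'].tolist(),(-d['Rm'].T@d['t']).round(0),d['Rm'][2].round(2))
    if n!='wrist': save('pics/%s0.png'%n,d['img'],1.25)
print(ctrl.get_obs())
E
```

```text
scene [[425.83946670994754, 0.0, 315.97345321422205], [0.0, 425.83946670994754, 193.28641204491657], [0.0, 0.0, 1.0]] [ 971. -344.  949.] [-0.42  0.31 -0.85]
top [[370.10469013827935, 0.0, 315.2391937480695], [0.0, 370.10469013827935, 199.07409870708167], [0.0, 0.0, 1.0]] [ 374.   -3. 1018.] [ 0.19 -0.03 -0.98]
wrist [[284.9783376995731, 0.0, 317.34663269803195], [0.0, 284.9783376995731, 200.82615330576596], [0.0, 0.0, 1.0]] [ 61. 627. 384.] [ 0.27 -0.06 -0.96]
{'t': 0.15, 'qpos': array([ 1.33002847e+00,  4.23662057e-01,  1.63048296e+00,  2.27704631e-05,
        1.08860439e+00, -1.90423896e-02]), 'qvel': array([-0.00160854, -0.00075333, -0.00321833,  0.00158002, -0.0013495 ,
       -0.00052347]), 'joint_torque': array([ 2.52214686e-04, -5.44983959e+01, -2.73919237e+01,  6.43679593e-02,
        2.04785890e-02, -6.97430346e-05]), 'ee_pos': array([137.34265755, 609.30212013, 230.09466527]), 'orientation': array([ 0.17319035,  1.56394639, -0.17499104]), 'ft_force': array([-0.17028556, -0.29827182, -0.46775455]), 'moment': array([-0.00826891, -0.02757393,  0.00656369]), 'width': 87.65773425152442}
```

View pics/top0.png

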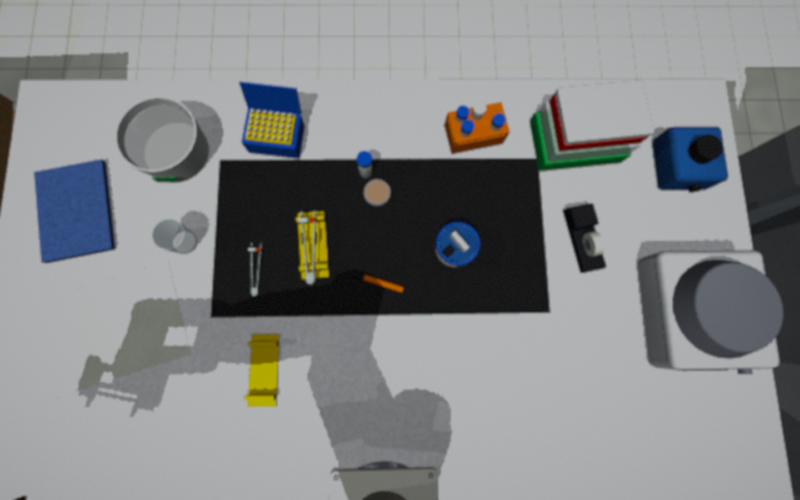

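View pics/scene0.png

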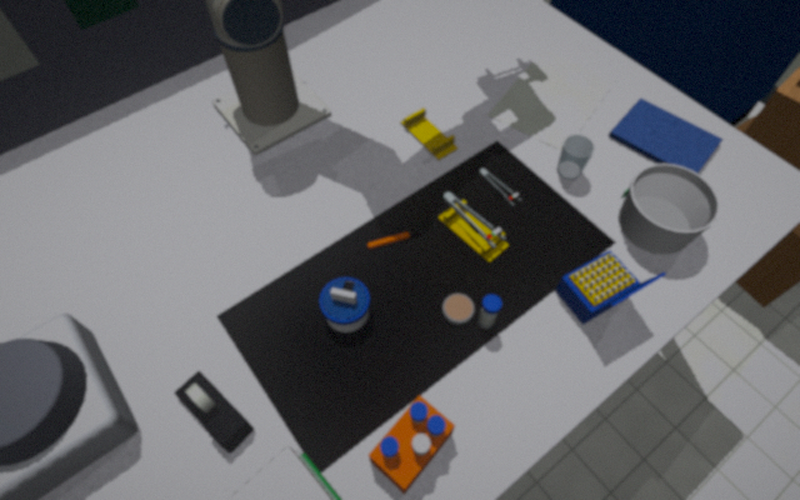

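Top view (800-px picture): the blue-capped pot is at (458,243). A yellow rest holding large forceps is at (312,245). A small pair of forceps lies at (255,268), and an empty yellow rest nearer the base is at (263,370). The tube (365,163), petri dish (376,192), marker (383,284), beaker (178,235) and tape (587,238) are bystanders. The scene view agrees.

```bash
cat > m0.py <<'E'
from h import *
for n in('top','scene'):
    d=dict(np.load(n+'0.npz')); C=cloud(d); im=d['img']; hsv=cv2.cvtColor(im,cv2.COLOR_RGB2HSV)
    for nm,lo,hi in(('yellow',(22,150,60),(34,255,255)),('blue',(100,150,60),(120,255,255))):
        m=cv2.inRange(hsv,lo,hi); k,l,s,c=cv2.connectedComponentsWithStats(cv2.morphologyEx(m,cv2.MORPH_CLOSE,np.ones((3,3))))
        for i in range(1,k):
            if s[i,4]>60:
                P=C[(l==i)&(d['range_z']>0)]
                g=ray(d,[c[i]],{'yellow':6,'blue':58}[nm])[0]
                rect=cv2.minAreaRect(P[:,:2].astype(np.float32)); print(n,nm,c[i].round(0),s[i,4],'ray',g.round(0),'cloud med',np.median(P,0).round(0),'z',P[:,2].min().round(),P[:,2].max().round(),'rect',np.round(rect[0]),np.round(rect[1]),round(rect[2]))
d=dict(np.load('top0.npz')); a=d['img'][110:270,150:410]; save('pics/crop0.png',a,3)
E
python3 m0.py
```

```text
top yellow [217. 102.] 747 ray [857. 253.   6.] cloud med [827. 237.  67.] z 60.0 81.0 rect [829. 239.] [97. 69.] 82
top yellow [251. 196.] 993 ray [577. 150.   6.] cloud med [574. 144.   6.] z -5.0 44.0 rect [580. 155.] [156.  69.] 4
top yellow [210. 296.] 1257 ray [309. 251.   6.] cloud med [309. 251.   6.] z -0.0 35.0 rect [310. 250.] [ 60. 144.] 89
top blue [218.  91.] 1264 ray [866. 237.  58.] cloud med [877. 230.  78.] z 16.0 132.0 rect [840. 237.] [118. 109.] 83
top blue [372.  95.] 143 ray [ 851. -190.   58.] cloud med [ 836. -183.   96.] z 77.0 101.0 rect [ 832. -183.] [60. 23.] 14
top blue [398.  96.] 68 ray [ 848. -266.   58.] cloud med [ 830. -255.   96.] z 89.0 101.0 rect [ 830. -256.] [22. 26.] 61
top blue [554. 127.] 1423 ray [ 753. -696.   58.] cloud med [ 734. -674.   79.] z 22.0 113.0 rect [ 756. -695.] [114. 124.] 89
top blue [291. 127.] 115 ray [758.  36.  58.] cloud med [746.  35.  88.] z -0.0 92.0 rect [756.  36.] [51. 30.] 13
top blue [ 58. 169.] 3869 ray [646. 649.  58.] cloud med [657. 677.  18.] z 11.0 24.0 rect [660. 678.] [205. 151.] 11
top blue [366. 194.
[... 744 characters left out ...]
  58.] cloud med [865. 190.  60.] z -7.0 132.0 rect [832. 241.] [131. 127.] 83
scene blue [275. 241.] 914 ray [ 574. -169.   58.] cloud med [ 576. -172.   57.] z -4.0 63.0 rect [ 554. -159.] [101. 125.] 63
scene blue [393. 242.] 208 ray [741.  45.  58.] cloud med [747.  32.  88.] z -2.0 94.0 rect [735.  51.] [40. 84.] 26
scene blue [334. 329.] 126 ray [ 812. -185.   58.] cloud med [ 819. -192.   97.] z 94.0 102.0 rect [ 819. -192.] [22. 24.] 52
scene blue [348. 340.] 133 ray [ 846. -176.   58.] cloud med [ 852. -183.   97.] z 93.0 101.0 rect [ 851. -183.] [22. 25.] 51
scene blue [311. 357.] 136 ray [ 827. -256.   58.] cloud med [ 833. -260.   97.] z 94.0 102.0 rect [ 833. -259.] [21. 26.] 53
```

View pics/crop0.png

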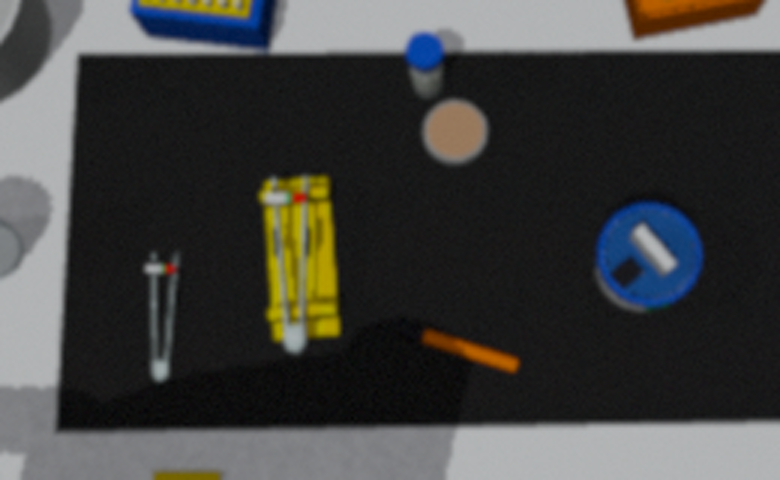

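Yes: the wanted forceps are the big pair on the far rest, at crop (290,260), which is world ≈(577,150). They point in +x, about 160 mm long. The small pair at crop (160,315) and the near rest at x≈310 are decoys. The cap bar is at crop (655,248) with the dark window at (628,272). I'll fly over the rest for a closer wrist view.

```bash
cat >> h.py <<'E'
def state():
    o=ctrl.get_obs(); Rm=R.from_rotvec(o['orientation']).as_matrix()
    yaw=np.arctan2(Rm[1,1],Rm[0,1])  # direction of jaw axis (tool y)
    print('t',round(o['t'],2),'pos',o['ee_pos'].round(1),'jawyaw',round(yaw,3),'down',Rm[:,0].round(3),'q',o['qpos'].round(2),'F',o['ft_force'].round(1),'M',o['moment'].round(2),'w',round(o['width'],1)); return o,Rm,yaw
def plan(p,yaw,n):
    o,Rm,y0=state(); z=np.array([0,0,1.])
    Rt=np.c_[-z,[np.cos(yaw),np.sin(yaw),0],np.cross(-z,[np.cos(yaw),np.sin(yaw),0])]
    rv=(R.from_matrix(Rm.T@Rt)).as_rotvec()
    print('rows',n,'dr/row',(rv/n).round(4),'total',rv.round(3))
    d=(np.array(p,float)-o['ee_pos'])/n; Rc=Rm.copy()
    for i in range(n):
        print((Rc.T@d/10).round(2).tolist(),end=' '); Rc=Rc@R.from_rotvec(rv/n).as_matrix()
    print()
E
python3 - <<'E'
from h import *
o,Rm,y=state(); print(Rm.round(3)); plan([470,150,230],np.pi/2,20)
E
```

```text
t 0.15 pos [137.3 609.3 230.1] jawyaw 1.349 down [-0.    -0.001 -1.   ] q [ 1.33  0.42  1.63  0.    1.09 -0.02] F [-0.2 -0.3 -0.5] M [-0.01 -0.03  0.01] w 87.7
[[-0.     0.22   0.976]
 [-0.001  0.976 -0.22 ]
 [-1.    -0.001 -0.   ]]
t 0.15 pos [137.3 609.3 230.1] jawyaw 1.349 down [-0.    -0.001 -1.   ] q [ 1.33  0.42  1.63  0.    1.09 -0.02] F [-0.2 -0.3 -0.5] M [-0.01 -0.03  0.01] w 87.7
rows 20 dr/row [-0.0111 -0.      0.0001] total [-0.222 -0.     0.001]
[0.0, -1.87, 2.13] [0.0, -1.9, 2.11] [0.0, -1.92, 2.09] [0.0, -1.94, 2.06] [0.0, -1.97, 2.04] [0.0, -1.99, 2.02] [0.0, -2.01, 2.0] [0.0, -2.03, 1.98] [0.0, -2.06, 1.95] [0.0, -2.08, 1.93] [0.0, -2.1, 1.91] [0.0, -2.12, 1.88] [0.0, -2.14, 1.86] [0.0, -2.16, 1.84] [0.0, -2.18, 1.81] [0.0, -2.2, 1.79] [0.0, -2.22, 1.76] [0.0, -2.24, 1.74] [0.0, -2.26, 1.71] [0.0, -2.28, 1.69]
```

```bash
python3 -c "
from h import *
plan([530,0,200],np.pi/2,25)"
```

```text
t 0.15 pos [137.3 609.3 230.1] jawyaw 1.349 down [-0.    -0.001 -1.   ] q [ 1.33  0.42  1.63  0.    1.09 -0.02] F [-0.2 -0.3 -0.5] M [-0.01 -0.03  0.01] w 87.7
rows 25 dr/row [-0.0089 -0.      0.    ] total [-0.222 -0.     0.001]
[0.12, -2.03, 2.07] [0.12, -2.05, 2.05] [0.12, -2.07, 2.03] [0.12, -2.09, 2.01] [0.12, -2.1, 1.99] [0.12, -2.12, 1.98] [0.12, -2.14, 1.96] [0.12, -2.16, 1.94] [0.12, -2.17, 1.92] [0.12, -2.19, 1.9] [0.12, -2.21, 1.88] [0.12, -2.22, 1.86] [0.12, -2.24, 1.84] [0.12, -2.26, 1.82] [0.12, -2.27, 1.8] [0.12, -2.29, 1.78] [0.12, -2.3, 1.76] [0.12, -2.32, 1.74] [0.12, -2.34, 1.72] [0.12, -2.35, 1.7] [0.12, -2.37, 1.68] [0.12, -2.38, 1.66] [0.12, -2.39, 1.63] [0.12, -2.41, 1.61] [0.12, -2.42, 1.59]
```

apply_moves(increments=[{"gripper": 100, "delta_pos": [0.1, -2.05, 2.05], "dr": [-0.009, 0, 0]}, {"gripper": 100, "delta_pos": [0.1, -2.05, 2.05], "dr": [-0.009, 0, 0]}, {"gripper": 100, "delta_pos": [0.1, -2.05, 2.05], "dr": [-0.009, 0, 0]}, {"gripper": 100, "delta_pos": [0.1, -2.1, 2.0], "dr": [-0.009, 0, 0]}, {"gripper": 100, "delta_pos": [0.1, -2.1, 2.0], "dr": [-0.009, 0, 0]}])

```text
t: 0.57
ee_pos: [216.3, 486.4, 225.4]
orientation: [0.138, 1.567, -0.139]
ft_force: [-0.4, 0.8, -0.8]
width: 87.9
```

apply_moves(increments=[{"gripper": 100, "delta_pos": [0.1, -2.1, 2.0], "dr": [-0.009, 0, 0]}, {"gripper": 100, "delta_pos": [0.1, -2.15, 1.95], "dr": [-0.009, 0, 0]}, {"gripper": 100, "delta_pos": [0.1, -2.15, 1.95], "dr": [-0.009, 0, 0]}, {"gripper": 100, "delta_pos": [0.1, -2.15, 1.9], "dr": [-0.009, 0, 0]}, {"gripper": 100, "delta_pos": [0.1, -2.2, 1.9], "dr": [-0.009, 0, 0]}])

```text
t: 0.98
ee_pos: [295.2, 365.0, 220.6]
orientation: [0.103, 1.568, -0.103]
ft_force: [0.2, 1.0, 0.1]
width: 87.3
```

apply_moves(increments=[{"gripper": 100, "delta_pos": [0.1, -2.2, 1.9], "dr": [-0.009, 0, 0]}, {"gripper": 100, "delta_pos": [0.1, -2.2, 1.85], "dr": [-0.009, 0, 0]}, {"gripper": 100, "delta_pos": [0.1, -2.25, 1.85], "dr": [-0.009, 0, 0]}, {"gripper": 100, "delta_pos": [0.1, -2.25, 1.8], "dr": [-0.009, 0, 0]}, {"gripper": 100, "delta_pos": [0.1, -2.25, 1.8], "dr": [-0.009, 0, 0]}])

```text
t: 1.4
ee_pos: [373.9, 243.7, 215.6]
orientation: [0.068, 1.57, -0.068]
ft_force: [0.9, 1.4, 0.7]
width: 87.9
```

apply_moves(increments=[{"gripper": 100, "delta_pos": [0.1, -2.3, 1.8], "dr": [-0.009, 0, 0]}, {"gripper": 100, "delta_pos": [0.1, -2.3, 1.75], "dr": [-0.009, 0, 0]}, {"gripper": 100, "delta_pos": [0.1, -2.3, 1.75], "dr": [-0.009, 0, 0]}, {"gripper": 100, "delta_pos": [0.1, -2.35, 1.7], "dr": [-0.009, 0, 0]}, {"gripper": 100, "delta_pos": [0.1, -2.35, 1.7], "dr": [-0.009, 0, 0]}])

```text
t: 1.82
ee_pos: [452.7, 121.9, 210.6]
orientation: [0.033, 1.571, -0.033]
ft_force: [0.6, 0.4, 0.2]
width: 87.9
```

apply_moves(increments=[{"gripper": 100, "delta_pos": [0.1, -2.35, 1.7], "dr": [-0.009, 0, 0]}, {"gripper": 100, "delta_pos": [0.1, -2.4, 1.65], "dr": [-0.009, 0, 0]}, {"gripper": 100, "delta_pos": [0.1, -2.4, 1.65], "dr": [-0.009, 0, 0]}, {"gripper": 100, "delta_pos": [0.1, -2.4, 1.6], "dr": [-0.009, 0, 0]}, {"gripper": 100, "delta_pos": [0.1, -2.4, 1.6], "dr": [-0.009, 0, 0]}])

```text
t: 2.23
ee_pos: [531.8, 0.5, 205.5]
orientation: [-0.003, 1.571, 0.003]
ft_force: [-0.2, -0.1, 0.0]
width: 88.0
```

apply_moves(increments=[{"gripper": 100}, {"gripper": 100}, {"gripper": 100}, {"gripper": 100}, {"gripper": 100}])

```text
$.increments[0]: bad value
```

```bash
python3 - <<'E'
from h import *
state(); d=cam('wrist'); np.savez('wrist1.npz',**d); save('pics/w1.png',d['img'],1.25)
for p in([577,150,36],[570,-168,58]): print(proj(d,p))
E
```

```text
t 2.23 pos [5.318e+02 5.000e-01 2.055e+02] jawyaw 1.574 down [-0.  0. -1.] q [-0.02  0.32  1.86  0.    0.97 -1.6 ] F [-0.2 -0.1  0. ] M [ 0.02 -0.05  0.01] w 88.0
[[439.77741825 224.18791534]]
[[167.25742179 224.6408333 ]]
```

View pics/w1.png

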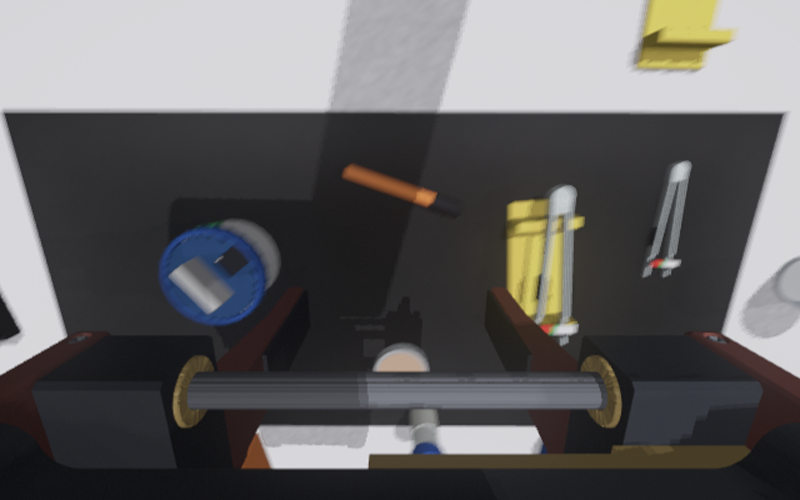

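Wrist view: the cap is at (213,275), with the bar at (202,285) and the window at (232,261). The green label shows at (215,222). The large forceps run from pivot (563,197) to tips (560,335). Next I'll measure these.

```bash
cat > m1.py <<'E'
from h import *
def pot(f):
    d=dict(np.load(f)); C=cloud(d); hsv=cv2.cvtColor(d['img'],cv2.COLOR_RGB2HSV)
    near=np.hypot(C[...,0]-570,C[...,1]+168)<75
    m=cv2.inRange(hsv,(100,120,40),(125,255,255)); m[~near]=0
    mm=cv2.morphologyEx(m,cv2.MORPH_OPEN,np.ones((3,3)))
    c=max(cv2.findContours(mm,0,1)[0],key=cv2.contourArea); h=cv2.convexHull(c)
    P=ray(d,h[:,0],55)[:,:2].astype(np.float32); (x,y),r=cv2.minEnclosingCircle(P)
    print(f,'cap circle',round(x,1),round(y,1),'r',round(r,1))
    Q=C[near&(m>0)]; Q=Q[np.abs(Q[:,2]-57)<6]; print(' cap z med',np.median(Q[:,2]).round(1))
    b=near&(C[...,2]>76)&(C[...,2]<95)&(hsv[...,1]<90); B=C[b]
    l=cv2.connectedComponents(b.astype(np.uint8))
    uv=np.argwhere(cv2.erode(b.astype(np.uint8),np.ones((2,2))))[:,::-1]; 
    q=ray(d,uv,85)[:,:2].astype(np.float32); rc=cv2.minAreaRect(q); vx=cv2.fitLine(q,2,0,.01,.01).ravel()
    print(' bar n',len(B),'z',np.median(B[:,2]).round(1),'rect',np.round(rc[0],1),np.round(rc[1],1),'long dir deg',np.degrees(np.arctan2(vx[1],vx[0])).round(1))
    w=np.zeros_like(m); cv2.drawContours(w,[h],-1,255,-1); w=cv2.erode(w,np.ones((5,5)))
    dk=((w>0)&(hsv[...,2]<45)).astype(np.uint8); k,l,s,cc=cv2.connectedComponentsWithStats(dk)
    if k>1:
        i=1+s[1:,4].argmax(); g=ray(d,[cc[i]],58)[0]; print(' window?',cc[i].round(1),s[i,4],g.round(1),'dir deg',np.degrees(np.arctan2(g[1]-y,g[0]-x)).round(1),'dist',np.hypot(g[1]-y,g[0]-x).round(1))
    gm=cv2.inRange(hsv,(40,80,30),(85,255,255))>0; gm&=near; 
    if gm.sum(): G=np.median(C[gm],0); print(' green',gm.sum(),G.round(1),'dir',np.degrees(np.arctan2(G[1]-y,G[0]-x)).round(1),'dist',np.hypot(G[1]-y,G[0]-x).round(1))
def forc(f):
    d=dict(np.load(f)); C=cloud(d); hsv=cv2.cvtColor(d['img'],cv2.COLOR_RGB2HSV)
    b=(C[...,2]>32)&(C[...,2]<60)&(C[...,0]>460)&(C[...,0]<670)&(np.abs(C[...,1]-150)<45)&(hsv[...,1]<110)&(d['range_z']>0)
    uv=np.argwhere(b)[:,::-1]; q=ray(d,uv,42); 
    print(f,'forceps n',len(q),'z',np.percentile(C[b][:,2],[10,50,90]).round(1))
    for lo in range(480,660,20):
        s=q[(q[:,0]>=lo)&(q[:,0]<lo+20)]
        if len(s): print('  x',s[:,0].mean().round(),'y',s[:,1].min().round(1),s[:,1].max().round(1),'mid',((s[:,1].min()+s[:,1].max())/2).round(1))
    print('  xmin,xmax',q[:,0].min().round(1),q[:,0].max().round(1))
for f in('wrist1.npz','top0.npz','scene0.npz'): pot(f)
for f in('wrist1.npz','top0.npz','scene0.npz'): forc(f)
E
python3 m1.py
```

```text
wrist1.npz cap circle 567.0 -164.9 r 47.5
 cap z med 57.9
 bar n 671 z 84.4 rect [ 563.4 -159.6] [44.1 15.9] long dir deg 39.0
 window? [186.8 207.4] 196 [ 549.5 -143.4   58. ] dir deg 129.2 dist 27.7
 green 27 [ 519.5 -162.8   47.4] dir 177.5 dist 47.6
top0.npz cap circle 569.1 -163.3 r 49.7
 cap z med 57.2
 bar n 90 z 84.1 rect [ 565.  -163.9] [42.2  9.8] long dir deg 39.7
 window? [358.4 200.4] 39 [ 551.8 -141.7   58. ] dir deg 128.7 dist 27.7
 green 4 [ 521.6 -165.9   32.8] dir -176.8 dist 47.6
scene0.npz cap circle 568.4 -165.3 r 49.3
 cap z med 57.3
 bar n 121 z 84.0 rect [ 572.4 -167.6] [43.7 11.7] long dir deg 37.9
 window? [278.3 228.2] 21 [ 550.7 -144.2   58. ] dir deg 129.9 dist 27.6
wrist1.npz forceps n 1841 z [34.2 41.5 43.5]
  x 492.0 y 138.8 160.9 mid 149.9
  x 509.0 y 139.5 162.2 mid 150.9
  x 530.0 y 140.1 164.0 mid 152.1
  x 550.0 y 139.9 166.8 mid 153.3
  x 571.0 y 137.1 172.0 mid 154.5
  x 589.0 y 136.9 173.0 mid 154.9
  x 609.0 y 139.6 180.1 mid 159.8
  x 627.0 y 140.8 181.1 mid 160.9
  xmin,xmax 484.1 639.9
top0.npz forceps n 226 z [38.1 41.3 44.1]
  x 494.0 y 142.7 158.6 mid 150.6
  x 509.0 y 142.9 159.0 mid 150.9
  x 530.0 y 143.2 162.0 mid 152.6
  x 549.0 y 143.5 162.5 mid 153.0
  x 571.0 y 141.5 168.2 mid 154.8
  x 589.0 y 141.5 171.3 mid 156.4
  x 609.0 y 141.8 169.1 mid 155.5
  x 629.0 y 142.4 180.0 mid 161.2
  x 643.0 y 142.5 172.3 mid 157.4
  xmin,xmax 486.6 644.7
scene0.npz forceps n 316 z [35.2 40.  43.3]
  x 494.0 y 136.0 155.0 mid 145.5
  x 510.0 y 133.9 156.9 mid 145.4
  x 531.0 y 135.7 158.7 mid 147.2
  x 550.0 y 135.7 162.4 mid 149.0
  x 570.0 y 137.6 166.2 mid 151.9
  x 590.0 y 137.4 168.1 mid 152.8
  x 610.0 y 137.3 167.7 mid 152.5
  x 628.0 y 137.1 175.6 mid 156.4
  x 644.0 y 135.1 171.1 mid 153.1
  xmin,xmax 487.9 649.2
```

```bash
python3 -c "
from h import *
plan([567.5,-164.5,130],-0.885,25)"
```

```text
t 2.28 pos [534.9  -2.7 205.7] jawyaw 1.574 down [ 0.003 -0.002 -1.   ] q [-0.03  0.32  1.85 -0.    0.96 -1.6 ] F [ 2.1 -2.9  0.2] M [-0.03 -0.12  0.02] w 87.8
rows 25 dr/row [ 0.0984  0.0001 -0.0001] total [ 2.459  0.003 -0.003]
[0.3, -0.65, 0.13] [0.3, -0.63, 0.19] [0.3, -0.61, 0.25] [0.3, -0.58, 0.31] [0.3, -0.55, 0.37] [0.3, -0.51, 0.42] [0.3, -0.47, 0.47] [0.3, -0.42, 0.51] [0.3, -0.37, 0.55] [0.3, -0.31, 0.58] [0.3, -0.25, 0.61] [0.3, -0.19, 0.63] [0.3, -0.13, 0.65] [0.3, -0.06, 0.66] [0.3, 0.0, 0.66] [0.3, 0.07, 0.66] [0.3, 0.13, 0.65] [0.3, 0.19, 0.63] [0.3, 0.25, 0.61] [0.3, 0.31, 0.58] [0.3, 0.37, 0.55] [0.3, 0.42, 0.51] [0.3, 0.47, 0.47] [0.3, 0.51, 0.42] [0.3, 0.55, 0.36]
```

apply_moves(increments=[{"gripper": 100, "delta_pos": [0.3, -0.65, 0.13], "dr": [0.098, 0, 0]}, {"gripper": 100, "delta_pos": [0.3, -0.63, 0.19], "dr": [0.098, 0, 0]}, {"gripper": 100, "delta_pos": [0.3, -0.61, 0.25], "dr": [0.098, 0, 0]}, {"gripper": 100, "delta_pos": [0.3, -0.58, 0.31], "dr": [0.098, 0, 0]}, {"gripper": 100, "delta_pos": [0.3, -0.55, 0.37], "dr": [0.098, 0, 0]}])

```text
t: 2.7
ee_pos: [537.7, -30.6, 190.3]
orientation: [0.386, 1.537, -0.386]
ft_force: [-0.3, -0.0, -0.0]
width: 87.5
```

apply_moves(increments=[{"gripper": 100, "delta_pos": [0.3, -0.51, 0.42], "dr": [0.098, 0, 0]}, {"gripper": 100, "delta_pos": [0.3, -0.47, 0.47], "dr": [0.098, 0, 0]}, {"gripper": 100, "delta_pos": [0.3, -0.42, 0.51], "dr": [0.098, 0, 0]}, {"gripper": 100, "delta_pos": [0.3, -0.37, 0.55], "dr": [0.098, 0, 0]}, {"gripper": 100, "delta_pos": [0.3, -0.31, 0.58], "dr": [0.098, 0, 0]}])

```text
t: 3.12
ee_pos: [544.4, -63.0, 175.4]
orientation: [0.765, 1.432, -0.765]
ft_force: [-0.4, -0.3, 0.7]
width: 87.9
```

apply_moves(increments=[{"gripper": 100, "delta_pos": [0.3, -0.25, 0.61], "dr": [0.098, 0, 0]}, {"gripper": 100, "delta_pos": [0.3, -0.19, 0.63], "dr": [0.098, 0, 0]}, {"gripper": 100, "delta_pos": [0.3, -0.13, 0.65], "dr": [0.098, 0, 0]}, {"gripper": 100, "delta_pos": [0.3, -0.06, 0.66], "dr": [0.098, 0, 0]}, {"gripper": 100, "delta_pos": [0.3, 0, 0.66], "dr": [0.098, 0, 0]}])

```text
t: 3.53
ee_pos: [551.1, -95.3, 160.3]
orientation: [1.136, 1.255, -1.136]
ft_force: [0.0, 0.5, -0.1]
width: 87.5
```

apply_moves(increments=[{"gripper": 100, "delta_pos": [0.3, 0.07, 0.66], "dr": [0.098, 0, 0]}, {"gripper": 100, "delta_pos": [0.3, 0.13, 0.65], "dr": [0.098, 0, 0]}, {"gripper": 100, "delta_pos": [0.3, 0.19, 0.63], "dr": [0.098, 0, 0]}, {"gripper": 100, "delta_pos": [0.3, 0.25, 0.61], "dr": [0.098, 0, 0]}, {"gripper": 100, "delta_pos": [0.3, 0.31, 0.58], "dr": [0.098, 0, 0]}])

```text
t: 3.95
ee_pos: [557.7, -127.6, 145.4]
orientation: [1.491, 0.999, -1.491]
ft_force: [0.2, -0.3, 0.1]
width: 87.9
```

apply_moves(increments=[{"gripper": 100, "delta_pos": [0.3, 0.37, 0.55], "dr": [0.098, 0, 0]}, {"gripper": 100, "delta_pos": [0.3, 0.42, 0.51], "dr": [0.098, 0, 0]}, {"gripper": 100, "delta_pos": [0.3, 0.47, 0.47], "dr": [0.098, 0, 0]}, {"gripper": 100, "delta_pos": [0.3, 0.51, 0.42], "dr": [0.098, 0, 0]}, {"gripper": 100, "delta_pos": [0.3, 0.55, 0.36], "dr": [0.098, 0, 0]}])

```text
t: 4.37
ee_pos: [564.5, -160.0, 130.3]
orientation: [1.822, 0.655, -1.823]
ft_force: [-0.4, -0.2, -0.2]
width: 87.4
```

apply_moves(increments=[{"gripper": 100, "delta_pos": [0, 0, 0], "dr": [0, 0, 0]}, {"gripper": 100, "delta_pos": [0, 0, 0], "dr": [0, 0, 0]}, {"gripper": 100, "delta_pos": [0, 0, 0], "dr": [0, 0, 0]}, {"gripper": 100, "delta_pos": [0, 0, 0], "dr": [0, 0, 0]}, {"gripper": 100, "delta_pos": [0, 0, 0], "dr": [0, 0, 0]}])

```text
t: 4.78
ee_pos: [564.6, -159.5, 130.9]
orientation: [1.818, 0.66, -1.818]
ft_force: [0.5, 0.0, -0.6]
width: 87.5
```

```bash
python3 - <<'E'
from h import *
from m1 import pot
E
python3 - <<'E'
import sys; sys.path.insert(0,'.')
exec(open('m1.py').read().split("for f in(")[0])
d=cam('wrist'); np.savez('wrist2.npz',**d); pot('wrist2.npz')
d=cam('scene'); np.savez('scene2.npz',**d); pot('scene2.npz')
plan([567.5,-164.5,70],-0.885,5)
E
```

```text
wrist1.npz cap circle 567.0 -164.9 r 47.5
 cap z med 57.9
 bar n 671 z 84.4 rect [ 563.4 -159.6] [44.1 15.9] long dir deg 39.0
 window? [186.8 207.4] 196 [ 549.5 -143.4   58. ] dir deg 129.2 dist 27.7
 green 27 [ 519.5 -162.8   47.4] dir 177.5 dist 47.6
top0.npz cap circle 569.1 -163.3 r 49.7
 cap z med 57.2
 bar n 90 z 84.1 rect [ 565.  -163.9] [42.2  9.8] long dir deg 39.7
 window? [358.4 200.4] 39 [ 551.8 -141.7   58. ] dir deg 128.7 dist 27.7
 green 4 [ 521.6 -165.9   32.8] dir -176.8 dist 47.6
scene0.npz cap circle 568.4 -165.3 r 49.3
 cap z med 57.3
 bar n 121 z 84.0 rect [ 572.4 -167.6] [43.7 11.7] long dir deg 37.9
 window? [278.3 228.2] 21 [ 550.7 -144.2   58. ] dir deg 129.9 dist 27.6
wrist1.npz forceps n 1841 z [34.2 41.5 43.5]
  x 492.0 y 138.8 160.9 mid 149.9
  x 509.0 y 139.5 162.2 mid 150.9
  x 530.0 y 140.1 164.0 mid 152.1
  x 550.0 y 139.9 166.8 mid 153.3
  x 571.0 y 137.1 172.0 mid 154.5
  x 589.0 y 136.9 173.0 mid 154.9
  x 609.0 y 139.6 180.1 mid 159.8
  x 627.0 y 140.8 181.1 mid 160.9
  xmin,xmax 484.1 639.9
top0.npz forceps n 226 z [38.1 41.3 44.1]
  x 494.0 y 1
[... 704 characters left out ...]
p circle 565.9 -162.9 r 47.4
 cap z med 58.0
 bar n 943 z 84.9 rect [ 567.1 -162.6] [46.4 11.1] long dir deg 39.0
 window? [285.1 220.3] 29 [ 540.6 -141.8   58. ] dir deg 140.1 dist 33.0
scene2.npz cap circle 569.2 -165.5 r 47.9
 cap z med 57.3
 bar n 43 z 83.9 rect [ 583.9 -157.9] [13.9 10.1] long dir deg 23.7
 window? [270.2 239.1] 139 [ 562.4 -174.9   58. ] dir deg -125.9 dist 11.6
t 4.88 pos [ 564.7 -159.7  130.9] jawyaw -0.875 down [ 0. -0. -1.] q [-0.3   0.5   1.78  0.    0.86  0.58] F [-0.5 -0.8 -0.1] M [-0.01  0.17  0.01] w 87.5
rows 5 dr/row [ 0.002 -0.    -0.   ] total [ 0.01 -0.   -0.  ]
[1.22, 0.11, 0.02] [1.22, 0.11, 0.02] [1.22, 0.11, 0.02] [1.22, 0.11, 0.02] [1.22, 0.11, 0.02]
```

apply_moves(increments=[{"gripper": 100, "delta_pos": [1.2, 0.2, 0.05], "dr": [0.015, 0, 0]}, {"gripper": 60, "delta_pos": [1.2, 0.2, 0], "dr": [0, 0, 0]}, {"gripper": 50, "delta_pos": [1.2, 0, 0], "dr": [0, 0, 0]}, {"gripper": 40, "delta_pos": [1.2, 0, 0], "dr": [0, 0, 0]}, {"gripper": 35, "delta_pos": [1.2, 0, 0], "dr": [0, 0, 0]}])

```text
t: 5.3
ee_pos: [566.2, -163.2, 68.7]
orientation: [1.828, 0.648, -1.83]
ft_force: [0.5, 0.6, 0.0]
width: 64.5
```

apply_moves(increments=[{"gripper": 25, "delta_pos": [0, 0, 0], "dr": [0, 0, 0]}, {"gripper": 20, "delta_pos": [0, 0, 0], "dr": [0, 0, 0]}, {"gripper": 15, "delta_pos": [0, 0, 0], "dr": [0, 0, 0]}, {"gripper": 10, "delta_pos": [0, 0, 0], "dr": [0, 0, 0]}, {"gripper": 5, "delta_pos": [0, 0, 0], "dr": [0, 0, 0]}])

```text
t: 5.72
ee_pos: [567.3, -163.5, 71.4]
orientation: [1.829, 0.646, -1.827]
ft_force: [0.5, 0.1, -0.2]
width: 31.6
```

apply_moves(increments=[{"gripper": 5, "delta_pos": [0, 0, 0], "dr": [0, 0, 0]}, {"gripper": 5, "delta_pos": [0, 0, 0], "dr": [0, 0, 0]}, {"gripper": 5, "delta_pos": [0, 0, 0], "dr": [0, 0, 0]}, {"gripper": 5, "delta_pos": [0, 0, 0], "dr": [0, 0, 0]}, {"gripper": 5, "delta_pos": [0, 0, 0], "dr": [0, 0, 0]}])

```text
t: 6.13
ee_pos: [567.5, -163.9, 71.1]
orientation: [1.829, 0.645, -1.827]
ft_force: [1.3, -3.6, 0.5]
width: 11.6
```

```bash
sed -i '/^for f in/d' m1.py; python3 -c "
from h import *
state()"
```

```text
t 6.13 pos [ 567.5 -163.9   71.1] jawyaw -0.891 down [ 0.002 -0.001 -1.   ] q [-0.3   0.59  1.79 -0.    0.75  0.59] F [ 1.3 -3.6  0.5] M [-0.54 -0.07 -0.01] w 11.6
```

Gripped (width 11.6). Now I'll turn anticlockwise (-x of tool).

apply_moves(increments=[{"gripper": 5, "delta_pos": [0, 0, 0], "dr": [-0.07, 0, 0]}, {"gripper": 5, "delta_pos": [0, 0, 0], "dr": [-0.07, 0, 0]}, {"gripper": 5, "delta_pos": [0, 0, 0], "dr": [-0.07, 0, 0]}, {"gripper": 5, "delta_pos": [0, 0, 0], "dr": [-0.07, 0, 0]}, {"gripper": 5, "delta_pos": [0, 0, 0], "dr": [-0.07, 0, 0]}])

```text
t: 6.55
ee_pos: [567.4, -163.8, 71.1]
orientation: [1.594, 0.904, -1.592]
ft_force: [0.3, -2.7, 1.0]
width: 11.7
```

```bash
python3 -c "
from h import *
state()"
```

```text
t 6.55 pos [ 567.4 -163.8   71.1] jawyaw -0.538 down [ 0.001 -0.001 -1.   ] q [-0.3   0.59  1.79 -0.    0.75  0.24] F [ 0.3 -2.7  1. ] M [-0.5   0.01 -0.1 ] w 11.7
```

apply_moves(increments=[{"gripper": 5, "delta_pos": [0, 0, 0], "dr": [-0.07, 0, 0]}, {"gripper": 5, "delta_pos": [0, 0, 0], "dr": [-0.07, 0, 0]}, {"gripper": 5, "delta_pos": [0, 0, 0], "dr": [-0.07, 0, 0]}, {"gripper": 5, "delta_pos": [0, 0, 0], "dr": [-0.07, 0, 0]}, {"gripper": 5, "delta_pos": [0, 0, 0], "dr": [-0.07, 0, 0]}])

```text
t: 6.97
ee_pos: [567.3, -163.7, 71.1]
orientation: [1.346, 1.113, -1.345]
ft_force: [1.9, -2.7, 2.2]
width: 11.7
```

```bash
python3 -c "
from h import *
state()"
```

```text
t 6.97 pos [ 567.3 -163.7   71.1] jawyaw -0.188 down [ 0.001 -0.001 -1.   ] q [-0.3   0.59  1.8  -0.    0.75 -0.11] F [ 1.9 -2.7  2.2] M [-0.56  0.04 -0.14] w 11.7
```

apply_moves(increments=[{"gripper": 5, "delta_pos": [0, 0, 0], "dr": [-0.06, 0, 0]}, {"gripper": 5, "delta_pos": [0, 0, 0], "dr": [-0.06, 0, 0]}, {"gripper": 5, "delta_pos": [0, 0, 0], "dr": [-0.05, 0, 0]}, {"gripper": 5, "delta_pos": [0, 0, 0], "dr": [-0.05, 0, 0]}, {"gripper": 5, "delta_pos": [0, 0, 0], "dr": [-0.05, 0, 0]}])

```text
t: 7.38
ee_pos: [567.2, -163.7, 71.1]
orientation: [1.149, 1.246, -1.149]
ft_force: [0.8, -2.7, 1.8]
width: 11.9
```

```bash
python3 -c "
from h import *
state()"
```

```text
t 7.38 pos [ 567.2 -163.7   71.1] jawyaw 0.081 down [ 0.001 -0.001 -1.   ] q [-0.3   0.59  1.8  -0.    0.75 -0.38] F [ 0.8 -2.7  1.8] M [-0.55  0.07 -0.06] w 11.9
```

apply_moves(increments=[{"gripper": 5, "delta_pos": [0, 0, 0], "dr": [-0.05, 0, 0]}, {"gripper": 5, "delta_pos": [0, 0, 0], "dr": [-0.05, 0, 0]}, {"gripper": 5, "delta_pos": [0, 0, 0], "dr": [-0.05, 0, 0]}, {"gripper": 5, "delta_pos": [0, 0, 0], "dr": [-0.05, 0, 0]}, {"gripper": 5, "delta_pos": [0, 0, 0], "dr": [-0.05, 0, 0]}])

```text
t: 7.8
ee_pos: [567.0, -163.3, 71.1]
orientation: [0.964, 1.347, -0.963]
ft_force: [-0.7, 3.2, 2.8]
width: 13.5
```

```bash
python3 -c "
from h import *
state()"
```

```text
t 7.8 pos [ 567.  -163.3   71.1] jawyaw 0.329 down [ 0.001  0.001 -1.   ] q [-0.3   0.59  1.8   0.    0.75 -0.63] F [-0.7  3.2  2.8] M [ 0.33  0.1  -0.8 ] w 13.5
```

apply_moves(increments=[{"gripper": 5, "delta_pos": [0, 0, 0], "dr": [-0.05, 0, 0]}, {"gripper": 5, "delta_pos": [0, 0, 0], "dr": [-0.05, 0, 0]}, {"gripper": 5, "delta_pos": [0, 0, 0], "dr": [-0.04, 0, 0]}, {"gripper": 5, "delta_pos": [0, 0, 0], "dr": [-0.03, 0, 0]}, {"gripper": 5, "delta_pos": [0, 0, 0], "dr": [-0.02, 0, 0]}])

```text
t: 8.22
ee_pos: [566.9, -162.7, 71.0]
orientation: [0.821, 1.411, -0.819]
ft_force: [0.2, 3.6, 4.8]
width: 17.4
```

```bash
python3 -c "
from h import *
state()"
```

```text
t 8.22 pos [ 566.9 -162.7   71. ] jawyaw 0.518 down [ 0.     0.002 -1.   ] q [-0.3   0.59  1.8   0.    0.75 -0.82] F [0.2 3.6 4.8] M [ 0.49  0.03 -1.09] w 17.4
```

The stop is reached: the moment rose to 1.1 N m while the cap stayed at yaw ≈0.245. Now I'll release and lift.

apply_moves(increments=[{"gripper": 40, "delta_pos": [0, 0, 0], "dr": [0, 0, 0]}, {"gripper": 60, "delta_pos": [0, 0, 0], "dr": [0, 0, 0]}, {"gripper": 60, "delta_pos": [0, 0, 0], "dr": [0, 0, 0]}, {"gripper": 60, "delta_pos": [0, 0, 0], "dr": [0, 0, 0]}, {"gripper": 60, "delta_pos": [0, 0, 0], "dr": [0, 0, 0]}])

```text
t: 8.63
ee_pos: [566.6, -163.3, 70.5]
orientation: [0.819, 1.412, -0.819]
ft_force: [-1.1, 0.8, 0.8]
width: 47.3
```

apply_moves(increments=[{"gripper": 60, "delta_pos": [-1.0, 0, 0], "dr": [0, 0, 0]}, {"gripper": 60, "delta_pos": [-2.0, 0, 0], "dr": [0, 0, 0]}, {"gripper": 60, "delta_pos": [-2.5, 0, 0], "dr": [0, 0, 0]}, {"gripper": 60, "delta_pos": [-2.5, 0, 0], "dr": [0, 0, 0]}, {"gripper": 60, "delta_pos": [-2.0, 0, 0], "dr": [0, 0, 0]}])

```text
t: 9.05
ee_pos: [567.2, -163.5, 173.1]
orientation: [0.819, 1.41, -0.819]
ft_force: [0.5, -0.1, -0.4]
width: 52.7
```

apply_moves(increments=[{"gripper": 60, "delta_pos": [-1.0, 0, 0], "dr": [0, 0, 0]}, {"gripper": 60, "delta_pos": [0, 0, 0], "dr": [0, 0, 0]}, {"gripper": 60, "delta_pos": [0, 0, 0], "dr": [0, 0, 0]}, {"gripper": 60, "delta_pos": [0, 0, 0], "dr": [0, 0, 0]}, {"gripper": 60, "delta_pos": [0, 0, 0], "dr": [0, 0, 0]}])

```text
t: 9.47
ee_pos: [565.9, -163.1, 179.2]
orientation: [0.819, 1.414, -0.82]
ft_force: [-0.2, -0.1, 0.3]
width: 52.7
```

```bash
python3 - <<'E'
from h import *
from m1 import pot
d=cam('wrist'); np.savez('wrist3.npz',**d); pot('wrist3.npz')
save('pics/w3.png',d['img'],1.25)
plan([586,155,110],-np.pi/2+0.06,25)
E
```

```text
wrist3.npz cap circle 565.6 -163.1 r 47.5
 cap z med 58.0
 bar n 661 z 84.8 rect [ 565.6 -162. ] [11.2 45.7] long dir deg -79.4
t 9.52 pos [ 566.  -163.1  179.2] jawyaw 0.519 down [-0.002  0.001 -1.   ] q [-0.3   0.44  1.75 -0.    0.96 -0.82] F [0.4 0.2 0.2] M [-0.06  0.03 -0.01] w 52.6
rows 25 dr/row [0.0812 0.     0.0001] total [2.03e+00 1.00e-03 3.00e-03]
[0.28, 0.7, -1.06] [0.28, 0.61, -1.12] [0.28, 0.52, -1.16] [0.28, 0.42, -1.2] [0.28, 0.32, -1.23] [0.28, 0.22, -1.25] [0.28, 0.12, -1.27] [0.28, 0.02, -1.27] [0.28, -0.09, -1.27] [0.28, -0.19, -1.26] [0.28, -0.29, -1.24] [0.28, -0.39, -1.21] [0.28, -0.49, -1.18] [0.28, -0.58, -1.13] [0.28, -0.67, -1.08] [0.28, -0.76, -1.03] [0.28, -0.84, -0.96] [0.28, -0.91, -0.89] [0.28, -0.98, -0.81] [0.28, -1.04, -0.73] [0.28, -1.1, -0.64] [0.28, -1.15, -0.55] [0.28, -1.19, -0.46] [0.28, -1.22, -0.36] [0.28, -1.25, -0.26]
```

View pics/w3.png

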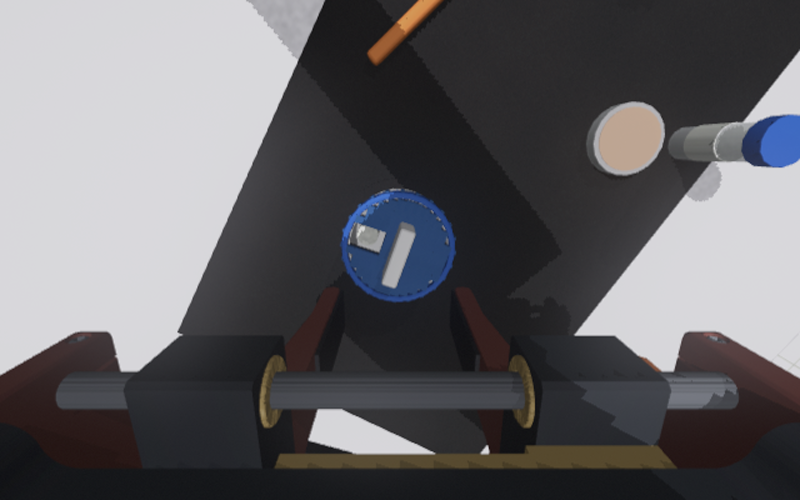

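Bar yaw is now ≈0.185 rad. At (367,237) the window shows white discs. I'll zoom in to check that it sits squarely over the port.

```bash
python3 - <<'E'
from h import *
d=dict(np.load('wrist3.npz')); save('pics/w3c.png',d['img'][150:245,268:370],6,cv2.INTER_NEAREST)
c=np.array([566,-163]); 
for deg in(190.6,194,198): 
    a=np.radians(deg); print(deg,((proj(d,[c[0]+27*np.cos(a),c[1]+27*np.sin(a),58])-[268,150])*6).round())
E
```

```text
190.6 [[149. 244.]]
194 [[147. 253.]]
198 [[144. 264.]]
```

View pics/w3c.png

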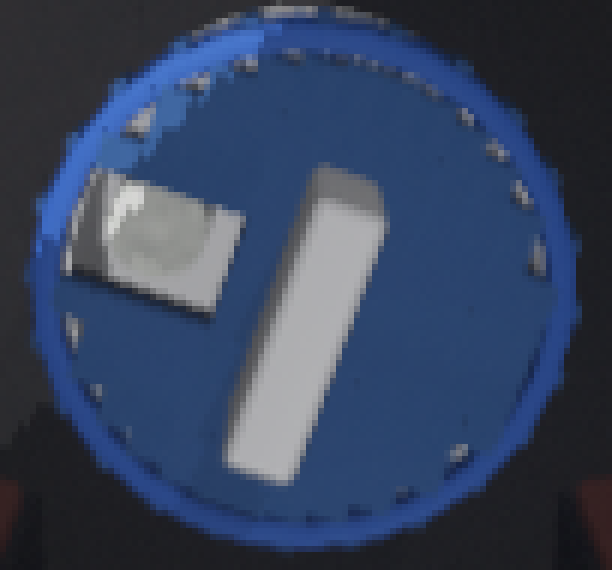

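The window is squarely over the port with white discs filling it, so the cap is open. On to the forceps.

apply_moves(increments=[{"gripper": 60, "delta_pos": [0.2, 0.7, -1.06], "dr": [0.081, 0, 0]}, {"gripper": 60, "delta_pos": [0.2, 0.61, -1.12], "dr": [0.081, 0, 0]}, {"gripper": 60, "delta_pos": [0.2, 0.52, -1.16], "dr": [0.081, 0, 0]}, {"gripper": 60, "delta_pos": [0.2, 0.42, -1.2], "dr": [0.081, 0, 0]}, {"gripper": 60, "delta_pos": [0.2, 0.32, -1.23], "dr": [0.081, 0, 0]}])

```text
t: 9.93
ee_pos: [570.2, -99.2, 169.5]
orientation: [1.127, 1.261, -1.129]
ft_force: [-0.3, -0.4, 0.3]
width: 52.8
```

apply_moves(increments=[{"gripper": 60, "delta_pos": [0.2, 0.22, -1.25], "dr": [0.081, 0, 0]}, {"gripper": 60, "delta_pos": [0.2, 0.12, -1.27], "dr": [0.081, 0, 0]}, {"gripper": 60, "delta_pos": [0.2, 0.02, -1.27], "dr": [0.081, 0, 0]}, {"gripper": 60, "delta_pos": [0.2, -0.09, -1.27], "dr": [0.081, 0, 0]}, {"gripper": 60, "delta_pos": [0.2, -0.19, -1.26], "dr": [0.081, 0, 0]}])

```text
t: 10.35
ee_pos: [574.1, -35.7, 159.5]
orientation: [1.422, 1.056, -1.425]
ft_force: [-0.7, 0.0, 0.2]
width: 52.6
```

apply_moves(increments=[{"gripper": 60, "delta_pos": [0.2, -0.29, -1.24], "dr": [0.081, 0, 0]}, {"gripper": 60, "delta_pos": [0.2, -0.39, -1.21], "dr": [0.081, 0, 0]}, {"gripper": 60, "delta_pos": [0.2, -0.49, -1.18], "dr": [0.081, 0, 0]}, {"gripper": 60, "delta_pos": [0.2, -0.58, -1.13], "dr": [0.081, 0, 0]}, {"gripper": 60, "delta_pos": [0.2, -0.67, -1.08], "dr": [0.081, 0, 0]}])

```text
t: 10.77
ee_pos: [577.9, 27.8, 149.5]
orientation: [1.702, 0.793, -1.705]
ft_force: [-0.5, 0.4, 0.6]
width: 52.8
```

apply_moves(increments=[{"gripper": 60, "delta_pos": [0.2, -0.76, -1.03], "dr": [0.081, 0, 0]}, {"gripper": 60, "delta_pos": [0.2, -0.84, -0.96], "dr": [0.081, 0, 0]}, {"gripper": 60, "delta_pos": [0.2, -0.91, -0.89], "dr": [0.081, 0, 0]}, {"gripper": 60, "delta_pos": [0.2, -0.98, -0.81], "dr": [0.081, 0, 0]}, {"gripper": 60, "delta_pos": [0.2, -1.04, -0.73], "dr": [0.081, 0, 0]}])

```text
t: 11.18
ee_pos: [581.7, 91.3, 139.5]
orientation: [1.96, 0.466, -1.964]
ft_force: [1.2, -0.7, -0.2]
width: 53.0
```

apply_moves(increments=[{"gripper": 60, "delta_pos": [0.2, -1.1, -0.64], "dr": [0.081, 0, 0]}, {"gripper": 60, "delta_pos": [0.2, -1.15, -0.55], "dr": [0.081, 0, 0]}, {"gripper": 60, "delta_pos": [0.2, -1.19, -0.46], "dr": [0.081, 0, 0]}, {"gripper": 60, "delta_pos": [0.2, -1.22, -0.36], "dr": [0.081, 0, 0]}, {"gripper": 60, "delta_pos": [0.2, -1.25, -0.26], "dr": [0.081, 0, 0]}])

```text
t: 11.6
ee_pos: [585.4, 154.9, 129.4]
orientation: [2.188, 0.066, -2.192]
ft_force: [0.4, 0.5, -0.4]
width: 52.6
```

apply_moves(increments=[{"gripper": 60, "delta_pos": [0, 0, 0], "dr": [0, 0, 0]}, {"gripper": 60, "delta_pos": [0, 0, 0], "dr": [0, 0, 0]}, {"gripper": 60, "delta_pos": [0, 0, 0], "dr": [0, 0, 0]}, {"gripper": 60, "delta_pos": [0, 0, 0], "dr": [0, 0, 0]}, {"gripper": 60, "delta_pos": [0, 0, 0], "dr": [0, 0, 0]}])

```text
t: 12.02
ee_pos: [586.0, 153.6, 130.7]
orientation: [2.188, 0.071, -2.188]
ft_force: [0.0, 0.5, -0.1]
width: 52.8
```

```bash
python3 - <<'E'
from h import *
from m1 import forc
state()
d=cam('wrist'); np.savez('wrist4.npz',**d); forc('wrist4.npz')
save('pics/w4.png',d['img'],1.25)
E
```

```text
t 12.02 pos [586.  153.6 130.7] jawyaw -1.506 down [-0. -0. -1.] q [ 0.24  0.52  1.74 -0.    0.88  1.74] F [ 0.   0.5 -0.1] M [-0.04  0.14 -0.05] w 52.8
wrist4.npz forceps n 1792 z [37.8 42.  44.8]
  x 496.0 y 143.3 160.3 mid 151.8
  x 509.0 y 143.7 161.4 mid 152.5
  x 530.0 y 144.3 163.4 mid 153.8
  x 550.0 y 144.2 166.3 mid 155.2
  x 572.0 y 141.2 170.9 mid 156.0
  x 590.0 y 141.2 173.4 mid 157.3
  x 611.0 y 143.7 179.6 mid 161.6
  x 627.0 y 144.1 179.0 mid 161.6
  x 643.0 y 144.3 175.5 mid 159.9
  xmin,xmax 492.5 645.8
```

View pics/w4.png

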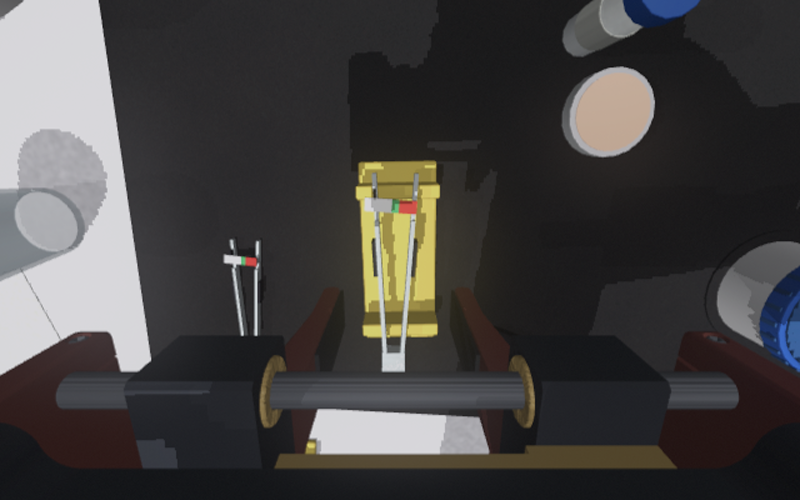

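Wrist view: the plates are at (375,257) and (414,257). The tongue is at (392,206) with its green band at (396,207). The pivot is at (393,362), and the tips at (375,175) and (415,175).

```bash
python3 - <<'E'
from h import *
d=dict(np.load('wrist4.npz'))
print(ray(d,np.array([[375,257],[414,257],[394,257]])/1.25,40).round(1))
print('green',ray(d,np.array([[396,207]])/1.25,44).round(1),'tips',ray(d,np.array([[375,175],[415,175]])/1.25,40).round(1),'pivot',ray(d,np.array([[393,362]])/1.25,42).round(1))
im=d['img'][130:300,260:380]; hsv=cv2.cvtColor(im,cv2.COLOR_RGB2HSV)
C=cloud(d)[130:300,260:380]
m=(hsv[...,2]<50)&(C[...,2]>20)&(C[...,2]<50); k,l,s,c=cv2.connectedComponentsWithStats(m.astype(np.uint8))
for i in range(1,k):
    if s[i,4]>8: q=ray(d,np.argwhere(l==i)[:,::-1]+[260,130],42); print(s[i,4],c[i].round(1)+[260,130],'x',q[:,0].min().round(1),q[:,0].max().round(1),'y',q[:,1].min().round(1),q[:,1].max().round(1),'z',np.median(C[l==i][:,2]).round(1))
E
```

```text
[[584.4 170.3  40. ]
 [586.2 142.3  40. ]
 [585.3 156.7  40. ]]
green [[622.2 157.6  44. ]] tips [[642.2 173.1  40. ]
 [644.  146.2  40. ]] pivot [[500.2 152.1  42. ]]
```

apply_moves(increments=[{"gripper": 60, "delta_pos": [2.0, -0.15, 0.05], "dr": [0.005, 0, 0]}, {"gripper": 60, "delta_pos": [2.5, -0.15, 0], "dr": [0.005, 0, 0]}, {"gripper": 60, "delta_pos": [2.5, 0, 0], "dr": [0, 0, 0]}, {"gripper": 60, "delta_pos": [2.0, 0, 0], "dr": [0, 0, 0]}, {"gripper": 60, "delta_pos": [1.5, 0, 0], "dr": [0, 0, 0]}])

```text
t: 12.48
ee_pos: [584.6, 156.7, 24.0]
orientation: [2.192, 0.06, -2.195]
ft_force: [-0.9, -0.1, -0.1]
width: 52.8
```

apply_moves(increments=[{"gripper": 60, "delta_pos": [0, 0, 0], "dr": [0, 0, 0]}, {"gripper": 55, "delta_pos": [0, 0, 0], "dr": [0, 0, 0]}, {"gripper": 50, "delta_pos": [0, 0, 0], "dr": [0, 0, 0]}, {"gripper": 45, "delta_pos": [0, 0, 0], "dr": [0, 0, 0]}, {"gripper": 42, "delta_pos": [0, 0, 0], "dr": [0, 0, 0]}])

```text
t: 12.9
ee_pos: [586.2, 157.5, 27.0]
orientation: [2.196, 0.061, -2.192]
ft_force: [-0.9, 0.7, -0.8]
width: 37.9
```

apply_moves(increments=[{"gripper": 40, "delta_pos": [0, 0, 0], "dr": [0, 0, 0]}, {"gripper": 38, "delta_pos": [0, 0, 0], "dr": [0, 0, 0]}, {"gripper": 36, "delta_pos": [0, 0, 0], "dr": [0, 0, 0]}, {"gripper": 34, "delta_pos": [0, 0, 0], "dr": [0, 0, 0]}, {"gripper": 33, "delta_pos": [0, 0, 0], "dr": [0, 0, 0]}])

```text
t: 13.32
ee_pos: [585.8, 157.5, 26.2]
orientation: [2.195, 0.06, -2.193]
ft_force: [-0.8, -0.1, 3.8]
width: 29.2
```

```bash
python3 -c "
from h import *
state()"
```

```text
t 13.32 pos [585.8 157.5  26.2] jawyaw -1.516 down [ 0.001  0.    -1.   ] q [0.24 0.68 1.76 0.   0.69 1.76] F [-0.8 -0.1  3.8] M [-0.05  0.13 -0.03] w 29.2
```

apply_moves(increments=[{"gripper": 31, "delta_pos": [0, 0, 0], "dr": [0, 0, 0]}, {"gripper": 29, "delta_pos": [0, 0, 0], "dr": [0, 0, 0]}, {"gripper": 27, "delta_pos": [0, 0, 0], "dr": [0, 0, 0]}, {"gripper": 26, "delta_pos": [0, 0, 0], "dr": [0, 0, 0]}, {"gripper": 25, "delta_pos": [0, 0, 0], "dr": [0, 0, 0]}])

```text
t: 13.73
ee_pos: [585.9, 157.4, 26.2]
orientation: [2.195, 0.06, -2.192]
ft_force: [-0.3, 0.1, 5.7]
width: 22.6
```

apply_moves(increments=[{"gripper": 25, "delta_pos": [0, 0, 0], "dr": [0, 0, 0]}, {"gripper": 25, "delta_pos": [0, 0, 0], "dr": [0, 0, 0]}, {"gripper": 25, "delta_pos": [0, 0, 0], "dr": [0, 0, 0]}, {"gripper": 25, "delta_pos": [0, 0, 0], "dr": [0, 0, 0]}, {"gripper": 25, "delta_pos": [0, 0, 0], "dr": [0, 0, 0]}])

```text
t: 14.15
ee_pos: [585.9, 157.4, 26.2]
orientation: [2.195, 0.06, -2.192]
ft_force: [0.2, -0.9, 5.5]
width: 22.6
```

```bash
python3 - <<'E'
from h import *
state()
d=cam('wrist'); np.savez('wrist5.npz',**d); save('pics/w5.png',d['img'][100:240,250:390],5)
E
```

```text
t 14.15 pos [585.9 157.4  26.2] jawyaw -1.516 down [ 0.001  0.    -1.   ] q [ 0.24  0.68  1.76 -0.    0.69  1.76] F [ 0.2 -0.9  5.5] M [-0.14  0.11 -0.03] w 22.6
```

View pics/w5.png

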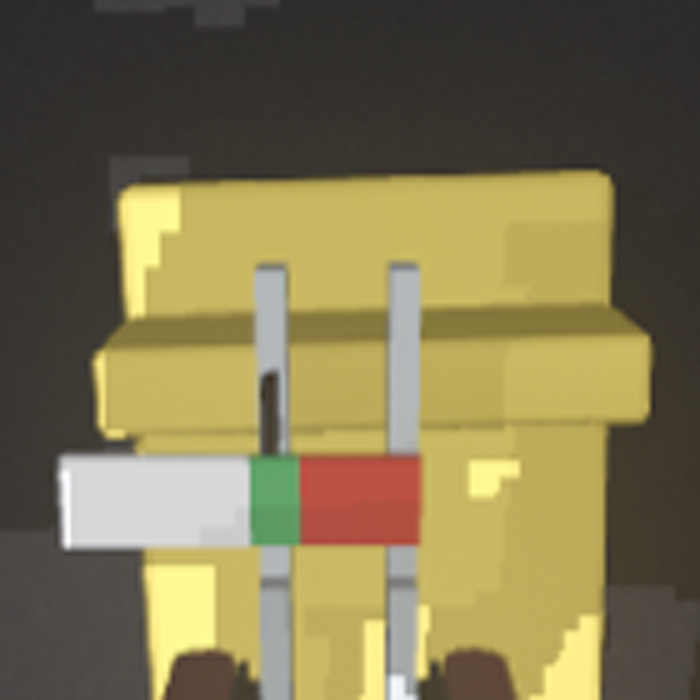

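Pointer at x≈270, inside the green band (250–300, centre 275), only slightly wide. I'll trim to 24.6 % and lift gently.

apply_moves(increments=[{"gripper": 24.6, "delta_pos": [-0.2, 0, 0], "dr": [0, 0, 0]}, {"gripper": 24.6, "delta_pos": [-0.5, 0, 0], "dr": [0, 0, 0]}, {"gripper": 24.6, "delta_pos": [-1.0, 0, 0], "dr": [0, 0, 0]}, {"gripper": 24.6, "delta_pos": [-1.5, 0, 0], "dr": [0, 0, 0]}, {"gripper": 24.6, "delta_pos": [-2.0, 0, 0], "dr": [0, 0, 0]}])

```text
t: 14.62
ee_pos: [584.2, 157.1, 77.6]
orientation: [2.19, 0.06, -2.196]
ft_force: [0.0, -0.6, 0.5]
width: 21.7
```

apply_moves(increments=[{"gripper": 24.6, "delta_pos": [-2.0, 0, 0], "dr": [0, 0, 0]}, {"gripper": 24.6, "delta_pos": [-1.5, 0, 0], "dr": [0, 0, 0]}, {"gripper": 24.6, "delta_pos": [-1.0, 0, 0], "dr": [0, 0, 0]}, {"gripper": 24.6, "delta_pos": [-0.3, 0, 0], "dr": [0, 0, 0]}, {"gripper": 24.6, "delta_pos": [0, 0, 0], "dr": [0, 0, 0]}])

```text
t: 15.03
ee_pos: [585.7, 157.4, 126.6]
orientation: [2.195, 0.061, -2.192]
ft_force: [-0.2, 0.0, -0.7]
width: 21.6
```

apply_moves(increments=[{"gripper": 24.6, "delta_pos": [0, 0, 0], "dr": [0, 0, 0]}, {"gripper": 24.6, "delta_pos": [0, 0, 0], "dr": [0, 0, 0]}, {"gripper": 24.6, "delta_pos": [0, 0, 0], "dr": [0, 0, 0]}, {"gripper": 24.6, "delta_pos": [0, 0, 0], "dr": [0, 0, 0]}, {"gripper": 24.6, "delta_pos": [0, 0, 0], "dr": [0, 0, 0]}])

```text
t: 15.45
ee_pos: [585.0, 157.2, 125.0]
orientation: [2.192, 0.06, -2.195]
ft_force: [-0.5, 0.0, 0.2]
width: 21.8
```

```bash
cat > m2.py <<'E'
from h import *
def tips(d):
    # heights of forceps along tool axes: cloud points in tool frame, bright steel pixels near the tool
    o=ctrl.get_obs(); Rm=R.from_rotvec(o['orientation']).as_matrix(); p=o['ee_pos']
    C=cloud(d); T=(C-p)@Rm; ok=(d['range_z']>0)&(np.abs(T[...,1])<25)&(T[...,0]>-30)&(T[...,0]<5)
    fx=-T[...,2]  # ahead along forceps
    for lo in range(-110,75,12):
        m=ok&(fx>=lo)&(fx<lo+12)
        if m.sum()>5: q=T[m]; print(' ahead',lo+6,'n',m.sum(),'top height over TCP',np.round(-np.percentile(q[:,0],[10,50,90]),1),'y',q[:,1].min().round(1),q[:,1].max().round(1))
    m=ok&(fx>20); print(' max ahead',fx[m].max().round(1) if m.any() else None)
E
python3 - <<'E'
from m2 import *
state(); d=cam('wrist'); np.savez('wrist6.npz',**d); tips(d); 
save('pics/w6.png',d['img'][80:240,240:400],5)
E
```

```text
t 15.45 pos [585.  157.2 125. ] jawyaw -1.516 down [-0.001 -0.    -1.   ] q [0.24 0.53 1.74 0.   0.87 1.76] F [-0.5  0.   0.2] M [-0.03  0.16 -0.07] w 21.8
 ahead -80 n 16 top height over TCP [5.8 5.  4.5] y -5.8 3.9
 ahead -68 n 95 top height over TCP [16.2 15.4  6.5] y -8.6 7.2
 ahead -56 n 187 top height over TCP [16.5 15.8 13.5] y -8.5 7.1
 ahead -44 n 138 top height over TCP [16.4 15.8 15. ] y -8.9 7.0
 ahead -20 n 153 top height over TCP [16.5 15.5  7. ] y -11.8 9.8
 ahead -8 n 535 top height over TCP [20.4 15.9 14.9] y -12.0 10.0
 ahead 4 n 980 top height over TCP [25.6 15.9  6.1] y -22.5 20.0
 ahead 16 n 888 top height over TCP [25.8 15.6  2.6] y -21.1 20.1
 ahead 28 n 462 top height over TCP [19.3 18.  11.8] y -25.0 6.8
 ahead 40 n 1054 top height over TCP [19.5 18.6 12.3] y -24.9 6.7
 ahead 52 n 296 top height over TCP [13.  11.8 10.9] y -8.8 6.8
 ahead 64 n 35 top height over TCP [12.4  9.8  4.9] y -9.1 6.7
 max ahead 58.4
```

View pics/w6.png

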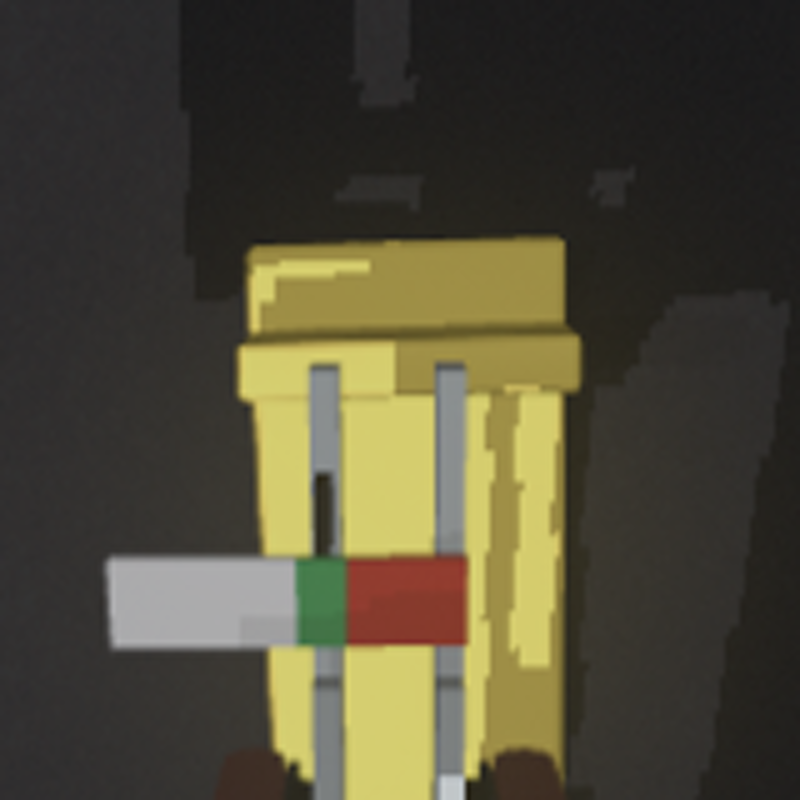

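The forceps hang level (arm tops 15.8 mm over the TCP from back to front). The pointer at x≈323 is centred in the green band (297–347). Now I'll carry them to above the port.

```bash
python3 -c "
from h import *
plan([482.5,-179.4,125],-1.386,20)"
```

```text
t 15.5 pos [585.1 157.3 125.2] jawyaw -1.516 down [-0.001 -0.    -1.   ] q [0.24 0.53 1.74 0.   0.87 1.76] F [ 0.4  0.9 -0. ] M [ 0.04  0.15 -0.02] w 21.9
rows 20 dr/row [-0.0065  0.     -0.    ] total [-0.13   0.001 -0.   ]
[0.0, 1.65, 0.6] [0.0, 1.65, 0.62] [0.0, 1.64, 0.63] [0.0, 1.64, 0.64] [0.0, 1.64, 0.65] [0.0, 1.63, 0.66] [0.0, 1.63, 0.67] [0.0, 1.62, 0.68] [0.0, 1.62, 0.69] [0.0, 1.61, 0.7] [0.0, 1.61, 0.71] [0.0, 1.61, 0.72] [0.0, 1.6, 0.73] [0.0, 1.6, 0.74] [0.0, 1.59, 0.75] [0.0, 1.59, 0.76] [0.0, 1.58, 0.77] [0.0, 1.58, 0.78] [0.0, 1.57, 0.79] [0.0, 1.57, 0.8]
```

apply_moves(increments=[{"gripper": 24.6, "delta_pos": [0, 0.4, 0.15], "dr": [-0.0065, 0, 0]}, {"gripper": 24.6, "delta_pos": [0, 0.8, 0.3], "dr": [-0.0065, 0, 0]}, {"gripper": 24.6, "delta_pos": [0, 1.2, 0.45], "dr": [-0.0065, 0, 0]}, {"gripper": 24.6, "delta_pos": [0, 1.6, 0.6], "dr": [-0.0065, 0, 0]}, {"gripper": 24.6, "delta_pos": [0, 1.6, 0.6], "dr": [-0.0065, 0, 0]}])

```text
t: 15.92
ee_pos: [567.8, 99.0, 125.6]
orientation: [2.176, 0.096, -2.176]
ft_force: [-0.1, -0.9, -0.6]
width: 21.9
```

apply_moves(increments=[{"gripper": 24.6, "delta_pos": [0, 1.6, 0.66], "dr": [-0.0065, 0, 0]}, {"gripper": 24.6, "delta_pos": [0, 1.6, 0.66], "dr": [-0.0065, 0, 0]}, {"gripper": 24.6, "delta_pos": [0, 1.6, 0.66], "dr": [-0.0065, 0, 0]}, {"gripper": 24.6, "delta_pos": [0, 1.6, 0.66], "dr": [-0.0065, 0, 0]}, {"gripper": 24.6, "delta_pos": [0, 1.6, 0.66], "dr": [-0.0065, 0, 0]}])

```text
t: 16.33
ee_pos: [542.8, 15.7, 125.8]
orientation: [2.159, 0.13, -2.159]
ft_force: [1.0, -0.3, -0.7]
width: 21.7
```

apply_moves(increments=[{"gripper": 24.6, "delta_pos": [0, 1.6, 0.71], "dr": [-0.0065, 0, 0]}, {"gripper": 24.6, "delta_pos": [0, 1.6, 0.71], "dr": [-0.0065, 0, 0]}, {"gripper": 24.6, "delta_pos": [0, 1.6, 0.71], "dr": [-0.0065, 0, 0]}, {"gripper": 24.6, "delta_pos": [0, 1.6, 0.71], "dr": [-0.0065, 0, 0]}, {"gripper": 24.6, "delta_pos": [0, 1.6, 0.71], "dr": [-0.0065, 0, 0]}])

```text
t: 16.75
ee_pos: [518.2, -68.2, 125.8]
orientation: [2.142, 0.164, -2.142]
ft_force: [-0.8, -0.2, -0.4]
width: 22.1
```

apply_moves(increments=[{"gripper": 24.6, "delta_pos": [0, 1.6, 0.77], "dr": [-0.0065, 0, 0]}, {"gripper": 24.6, "delta_pos": [0, 1.6, 0.77], "dr": [-0.0065, 0, 0]}, {"gripper": 24.6, "delta_pos": [0, 1.6, 0.77], "dr": [-0.0065, 0, 0]}, {"gripper": 24.6, "delta_pos": [0, 1.6, 0.77], "dr": [-0.0065, 0, 0]}, {"gripper": 24.6, "delta_pos": [0, 1.6, 0.77], "dr": [-0.0065, 0, 0]}])

```text
t: 17.17
ee_pos: [493.2, -153.4, 125.8]
orientation: [2.124, 0.197, -2.124]
ft_force: [-0.3, -0.5, -0.1]
width: 21.6
```

apply_moves(increments=[{"gripper": 24.6, "delta_pos": [0, 1.2, 0.6], "dr": [0, 0, 0]}, {"gripper": 24.6, "delta_pos": [0, 0.8, 0.4], "dr": [0, 0, 0]}, {"gripper": 24.6, "delta_pos": [0, 0.4, 0.2], "dr": [0, 0, 0]}, {"gripper": 24.6, "delta_pos": [0, 0.2, 0.1], "dr": [0, 0, 0]}, {"gripper": 24.6, "delta_pos": [0, 0, 0], "dr": [0, 0, 0]}])

```text
t: 17.58
ee_pos: [486.0, -180.2, 125.7]
orientation: [2.125, 0.197, -2.125]
ft_force: [-0.4, -0.1, -0.1]
width: 21.7
```

apply_moves(increments=[{"gripper": 24.6, "delta_pos": [0, 0, 0], "dr": [0, 0, 0]}, {"gripper": 24.6, "delta_pos": [0, 0, 0], "dr": [0, 0, 0]}, {"gripper": 24.6, "delta_pos": [0, 0, 0], "dr": [0, 0, 0]}, {"gripper": 24.6, "delta_pos": [0, 0, 0], "dr": [0, 0, 0]}, {"gripper": 24.6, "delta_pos": [0, 0, 0], "dr": [0, 0, 0]}])

```text
t: 18.0
ee_pos: [486.3, -179.8, 125.7]
orientation: [2.124, 0.197, -2.124]
ft_force: [-0.3, -0.2, -0.5]
width: 21.7
```

```bash
python3 - <<'E'
from m2 import *
from m1 import pot
d=cam('wrist'); np.savez('wrist7.npz',**d); tips(d); pot('wrist7.npz'); plan([482.5,-179.4,71],-1.386,5)
save('pics/w7.png',d['img'][20:260,200:440],2.5)
E
```

```text
ahead -80 n 16 top height over TCP [6.  4.9 4.6] y -6.1 3.6
 ahead -68 n 92 top height over TCP [16.4 15.5  5.9] y -8.8 7.0
 ahead -56 n 183 top height over TCP [16.6 15.8 14.4] y -8.8 6.9
 ahead -44 n 143 top height over TCP [16.5 15.9 15.2] y -9.1 6.7
 ahead -20 n 142 top height over TCP [16.4 15.6  7.6] y -12.1 9.7
 ahead -8 n 534 top height over TCP [20.7 16.  15. ] y -12.2 9.7
 ahead 4 n 798 top height over TCP [25.3 16.1 10.8] y -22.8 20.0
 ahead 16 n 1070 top height over TCP [26.  15.7  2.3] y -21.8 19.3
 ahead 28 n 426 top height over TCP [19.4 17.8 12. ] y -24.9 6.5
 ahead 40 n 1072 top height over TCP [19.7 18.9 13.1] y -25.0 6.5
 ahead 52 n 303 top height over TCP [13.2 12.  11.1] y -9.1 6.5
 ahead 64 n 37 top height over TCP [12.2 10.   5.7] y -9.2 6.5
 max ahead 58.7
wrist7.npz cap circle 566.0 -163.2 r 47.2
 cap z med 58.1
 bar n 1321 z 85.0 rect [ 565.6 -163.7] [11.2 44.9] long dir deg -79.7
 green 168 [ 521.  -165.1  144.5] dir -177.5 dist 45.0
t 18.05 pos [ 486.2 -179.8  125.7] jawyaw -1.386 down [-0.  0. -1.] q [-0.38  0.42  1.94  0.    0.78  1.01] F [-0.3  0.6  0.1] M [-0.07  0.11  0.03] w 21.6
rows 5 dr/row [0.0001 0.     0.    ] total [0. 0. 0.]
[1.09, -0.02, 0.07] [1.09, -0.02, 0.07] [1.09, -0.02, 0.07] [1.09, -0.02, 0.07] [1.09, -0.02, 0.07]
```

View pics/w7.png

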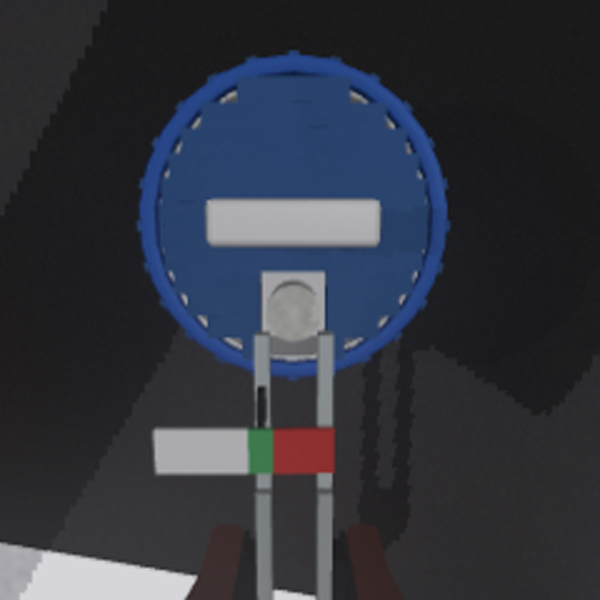

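The cap is still open. The tips (mid x≈294) line up with the window (262–326, centre 294), and the pointer is in green. I'll back off 4 mm and lower 55 mm.

apply_moves(increments=[{"gripper": 24.6, "delta_pos": [0, 0, 0.2], "dr": [0, 0, 0]}, {"gripper": 24.6, "delta_pos": [0.3, 0, 0.2], "dr": [0, 0, 0]}, {"gripper": 24.6, "delta_pos": [0.6, 0, 0], "dr": [0, 0, 0]}, {"gripper": 24.6, "delta_pos": [0.8, 0, 0], "dr": [0, 0, 0]}, {"gripper": 24.6, "delta_pos": [0.9, 0, 0], "dr": [0, 0, 0]}])

```text
t: 18.47
ee_pos: [482.2, -180.9, 99.0]
orientation: [2.125, 0.197, -2.124]
ft_force: [-0.0, -0.9, -1.4]
width: 21.8
```

apply_moves(increments=[{"gripper": 24.6, "delta_pos": [0.9, 0, 0], "dr": [0, 0, 0]}, {"gripper": 24.6, "delta_pos": [0.8, 0, 0], "dr": [0, 0, 0]}, {"gripper": 24.6, "delta_pos": [0.6, 0, 0], "dr": [0, 0, 0]}, {"gripper": 24.6, "delta_pos": [0.4, 0, 0], "dr": [0, 0, 0]}, {"gripper": 24.6, "delta_pos": [0.2, 0, 0], "dr": [0, 0, 0]}])

```text
t: 18.88
ee_pos: [481.9, -180.7, 69.8]
orientation: [2.124, 0.198, -2.126]
ft_force: [0.4, -0.3, -0.1]
width: 21.9
```

apply_moves(increments=[{"gripper": 24.6, "delta_pos": [0, 0, 0], "dr": [0, 0, 0]}, {"gripper": 24.6, "delta_pos": [0, 0, 0], "dr": [0, 0, 0]}, {"gripper": 24.6, "delta_pos": [0, 0, 0], "dr": [0, 0, 0]}, {"gripper": 24.6, "delta_pos": [0, 0, 0], "dr": [0, 0, 0]}, {"gripper": 24.6, "delta_pos": [0, 0, 0], "dr": [0, 0, 0]}])

```text
t: 19.3
ee_pos: [482.5, -180.9, 71.0]
orientation: [2.125, 0.196, -2.124]
ft_force: [1.1, -0.6, -0.4]
width: 22.0
```

```bash
python3 - <<'E'
from m2 import *
from m1 import pot
state(); d=cam('wrist'); np.savez('wrist8.npz',**d); tips(d); pot('wrist8.npz')
save('pics/w8.png',d['img'][40:240,220:420],3)
s=cam('scene'); np.savez('scene8.npz',**s)
a=np.array(ctrl.get_obs()['ee_pos']); f=np.array([.983,.184,0])
print('expected tip px in scene',proj(s,[a+59*f+[0,0,8]]),'port',proj(s,[[540,-168.4,58]]))
E
```

```text
t 19.3 pos [ 482.5 -180.9   71. ] jawyaw -1.386 down [ 0.001 -0.    -1.   ] q [-0.38  0.52  1.96 -0.    0.66  1.  ] F [ 1.1 -0.6 -0.4] M [-0.09  0.11  0.  ] w 22.0
 ahead -80 n 16 top height over TCP [5.7 5.3 4.9] y -6.0 3.7
 ahead -68 n 95 top height over TCP [16.7 15.7  6.1] y -8.8 7.0
 ahead -56 n 180 top height over TCP [16.7 15.8 14.8] y -8.7 6.9
 ahead -44 n 142 top height over TCP [16.6 15.9 14.9] y -9.1 6.8
 ahead -20 n 145 top height over TCP [16.5 15.7  7.9] y -11.4 9.7
 ahead -8 n 536 top height over TCP [20.6 16.1 15.1] y -12.1 9.8
 ahead 4 n 776 top height over TCP [25.2 16.2 12.6] y -22.4 20.1
 ahead 16 n 1088 top height over TCP [26.  15.7  2.1] y -21.9 19.6
 ahead 28 n 436 top height over TCP [19.5 18.  12.1] y -24.9 6.6
 ahead 40 n 1071 top height over TCP [19.8 18.9 13.1] y -25.0 6.6
 ahead 52 n 300 top height over TCP [13.4 12.  11.2] y -9.0 6.6
 ahead 64 n 37 top height over TCP [12.2 10.7  5.5] y -9.1 6.5
 ahead 76 n 651 top height over TCP [14.6 13.6  2.8] y -24.4 20.9
 max ahead 91.1
wrist8.npz cap circle 565.8 -163.3 r 47.3
 cap z med 58.1
 bar n 4153 z 85.2 rect [ 533.5 -166.4] [79.3 45.1] long dir deg -1.5
 window? [303.5 175.5] 4 [ 522.5 -163.8   58. ] dir deg -179.3 dist 43.3
 green 168 [ 517.3 -166.3   90. ] dir -176.4 dist 48.6
expected tip px in scene [[265.68139307 227.04379401]] port [[267.15705045 230.66183347]]
```

View pics/w8.png

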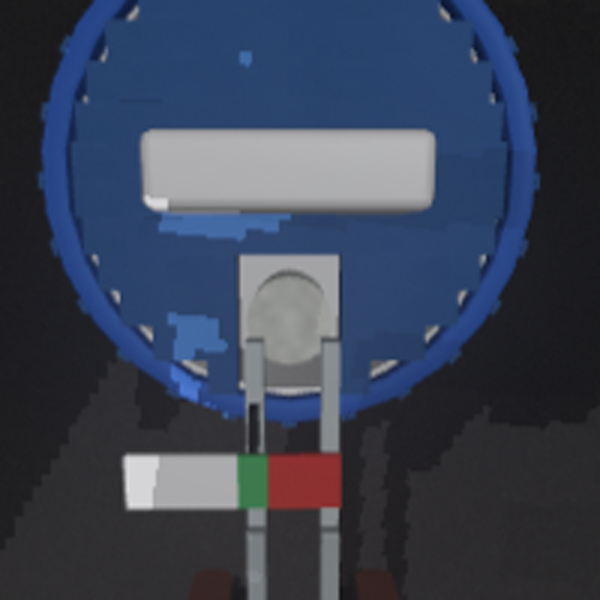

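The tips are over the port within about 1 mm and ≈20.8 mm above it. The pointer at 253 is mid-green (238–268). I'll trim slightly and take a final scene check.

apply_moves(increments=[{"gripper": 24.6, "delta_pos": [0.05, -0.05, 0], "dr": [0, 0, 0]}, {"gripper": 24.6, "delta_pos": [0, 0, 0], "dr": [0, 0, 0]}, {"gripper": 24.6, "delta_pos": [0, 0, 0], "dr": [0, 0, 0]}, {"gripper": 24.6, "delta_pos": [0, 0, 0], "dr": [0, 0, 0]}, {"gripper": 24.6, "delta_pos": [0, 0, 0], "dr": [0, 0, 0]}])

```text
t: 19.82
ee_pos: [482.1, -180.3, 70.2]
orientation: [2.125, 0.197, -2.125]
ft_force: [0.9, -1.1, -1.1]
width: 22.2
```

apply_moves(increments=[{"gripper": 24.6, "delta_pos": [0, 0, 0], "dr": [0, 0, 0]}, {"gripper": 24.6, "delta_pos": [0, 0, 0], "dr": [0, 0, 0]}, {"gripper": 24.6, "delta_pos": [0, 0, 0], "dr": [0, 0, 0]}, {"gripper": 24.6, "delta_pos": [0, 0, 0], "dr": [0, 0, 0]}, {"gripper": 24.6, "delta_pos": [0, 0, 0], "dr": [0, 0, 0]}])

```text
t: 20.23
ee_pos: [482.1, -180.4, 70.2]
orientation: [2.125, 0.197, -2.125]
ft_force: [0.1, -0.4, 0.2]
width: 21.8
```

```bash
python3 - <<'E'
from h import *
state(); s=cam('scene'); save('pics/s9.png',s['img'],1.25)
E
```

```text
t 20.23 pos [ 482.1 -180.4   70.2] jawyaw -1.386 down [ 0. -0. -1.] q [-0.38  0.52  1.96 -0.    0.66  1.  ] F [ 0.1 -0.4  0.2] M [-0.05  0.16  0.  ] w 21.8
```

View pics/s9.png

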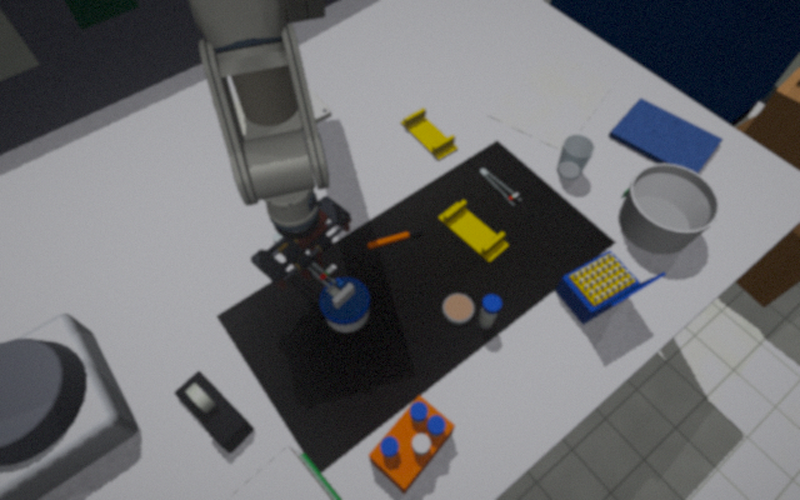

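Scene view: the forceps are held over the open cap at (335,285), and the far rest at (473,230) is empty. The marker, petri dish, tube, small forceps, beaker and tape are where they began. Handing in.

```bash
python3 -c "
from workcell import ctrl
print(ctrl.close_job())"
```

```text
the job is handed in; nothing more can be done
None
```

I opened the cap to its stop, then picked up the larger forceps from the far rest and held them level over the port. I handed the job in at about 20.3 s; it reports no verdict.

- **Cap:** I turned it about 1.1 rad until the moment rose to about 1.1 N m. That is less than the full 1.4 rad, so it seems to have started partly open, about 0.3 rad. The pictures showed the window squarely over the white discs, and it was still open in the last pictures.
- **Forceps:** The width reads 21.8 mm against the 22 mm mark, and the pointer stood in the middle of the green band in the last close view. The arm tops were at the same height along their length, so they hang level.
- **Position:** By calculation the tips are within about 1 mm of the port centre sideways and 20 mm above it.
- **Disagreements:** The wrist camera and the gripper readings differed by about 1 mm sideways, and I split the difference. The bar angle worked out from the gripper width (about 0.245 rad) did not match the picture (0.185 rad); I used the picture.
- **Bystanders:** In the last scene picture, nothing else on the bench appeared to have moved.

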